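# Make up two sampling kits from the laboratory bench stock

### The arm

A 6-joint arm with a two-finger parallel gripper is mounted at the origin on the work surface. World frame = base frame: x ahead of the robot, y to its left, z up, the work surface at z = 0. Lengths are in m, angles in degrees, forces in N, time in s.
With the tool pointing down it reaches from about 0.35 to 0.875 m from the base axis. Payload 4.2 kg.
Tool frame: the origin (TCP) lies at the very end of the fingers, on their centre line; the grasp point (between the pads) lies 19 mm behind it; z points along the fingers, y is the line along which they close (so a half turn about z gives the same grasp; the last joint's range is limited). The gripper opens to 87 mm and grips with 3 to 60 N. Pads are 19 mm wide; open, the fingers measure 117 mm over their backs; the gripper's body (75 mm by 190 mm) begins 51 mm behind the grasp point.
Start: joints at [87.239, 22.042, 0.453, 0, -68.411, -14.817], TCP at [0.189, 0.596, 0.19] pointing down, gripper open.
Joint ranges: [-179.83, 179.83], [-69.29, 118.12], [-61.27, 80.66], [-181.25, 117.63], [-171.15, -9.14], [-177.46, 177.46]. Speed limits (degrees/s): [159.86, 159.86, 180, 180, 180, 180].

### API

Orientations are given as a 3x3 rotation matrix whose columns are the frame's x, y, z axes.
In Python, from station import * gives the robot as it stands.
- The arm moves only by the shell command python3 -m pendant 'ROWS'. ROWS is JSON, a list of rows, each an object of numbers: "x", "y", "z": the shift along the world's x, y, z normalised to -1 to 1, where 1 is 250 mm; "rx", "ry", "rz": the turn, a rotation vector about the world's x, y, z normalised to -1 to 1, where 1 is 180 degrees; "claw": the opening, from 0 (shut) to 1 (fully open). A call has exactly 8 rows; each row is the pose to reach, as a shift and turn from the pose commanded when the call began, turning the shorter way round; what a row does not reach only later rows make up. A row lasts 1/8 s, in which the tool goes at most 62.5 mm and 10.7 degrees, less where a joint would pass 70% of its speed; a pose out of reach is approached as far as the arm can. A call with a number of a shift or a turn outside -1 to 1 is refused whole. A call with a gripper value outside its range is refused whole. The fingers move at their own pace and stop on an object; the grip force is fixed at half the most. Time passes only in rows, so rows that repeat a pose let the fingers close, or fill a call up. It gives the time, the measured TCP pose, the force, the opening and the grip force at its end, in the units of the state.
- sense(): the state, without advancing time (a new reading comes with each control period).
- capture(name): name is "side" or "top" or "wrist"; returns a dict with "color" (400x640x3 uint8, red, green, blue), "mtx" (3x3 intrinsics, pixels), "world_to_cam" (4x4, takes a point from world to camera coordinates). Camera axes: x right, y up, looking along -z (the intrinsics and any distortion apply to the point x, -y, -z); pixel columns grow to the right and rows downward; lengths in m; the calibration is good to about 2 mm. A picture is of the moment at which its call begins. There is no depth.
- finish_job(): hands the job in; it is judged then, once.
Trained networks look in a picture, given as the dict that the camera call returned (one of the last four; its "shot" number tells which), for a name from the list of things; names that differ only in an ending like _2 or _b are one class to them, and where a whole thing is asked for, a point or a joint stands for the part that bears it (a point fixed in the world has none). Each returns a list of dicts, best first, with "conf" (0 to 1); they miss things now and then, are a little off and sometimes report something else, mostly with a low value. They report only what shows in the picture. A call takes as long as a camera call. They do not tell look-alikes from the thing itself.
- search_frame(picture, label): "centre" ([column, row] in pixels, amid what is visible of it).
- regions_of(picture, label): "region" (400x640 bool, what is visible of it) and "centre" ([column, row] in pixels, amid what is visible of it).
The state is a dict: "time_s": time; "joints": joint angles; "joint_velocities": joint speeds; "effort": joint torques, N m; "tcp_pos": TCP position; "ee_rot": TCP orientation; "wrist_force": force on the tool from outside, world axes, zero at the start; "moment": the same for the moment, N m; "gripper_width": opening from 0.0 (shut) to 1.0 (fully open); "gripper_force": force on a finger pad.
Only numpy, scipy, OpenCV 4.12 (cv2) and the standard library are available. Lean on these libraries where they do the work, as an engineer would, in place of code of your own. Each camera call takes 0.05 s, during which the arm holds its last target. There are 200 camera calls.

### The job

Make up the two sampling kits: in the tray with unequal bays, lay the cardboard carton of slides flat in the long bay and stand the slim bottle in the short bay; in the tray with two equal square bays, stand the wide specimen pot in one and lay the round culture dish flat in the other. The dish and the carton are stacked with a metal spacer plate between them: put that plate squarely, edges in line, on top of the pile of spacer plates. Leave the amber stain bottle and the timer where they are.

Things in the scene. Friction and masses are not known exactly. Their poses are not given: they have to be found in the camera images.
- dish_c (a point): Closed round culture dish, white, 54 mm diameter, 20 mm high, lying flat on top of the stack (on the spacer plate). The point is its centre, half-way up (10 mm above its underside); z is its axis, up. About 40 g.
- plate_c (a point): Loose flat aluminium spacer plate, 80 x 60 x 6 mm, lying on the carton, under the dish. The point is its centre, half-way up (3 mm above its underside). x along its 80 mm side, y along its 60 mm side, z up. At the start its 80 mm side runs along the carton's length to within a few degrees and it overhangs the carton's long sides by about 8 mm each. About 80 g.
- carton_c (a point): Brown cardboard carton of slides with a pale band, 130 x 44 x 30 mm, rigid, lying on the bench at the bottom of the stack; its two ends show beyond the plate. The point is its centre, half-way up (15 mm above its underside). x along its 130 mm length, y across its 44 mm width, z up. About 150 g.
- pot_c (a point): Wide specimen pot with red cap and white body, 52 mm diameter, 60 mm high, standing upright alone on the bench. The point is its centre, half-way up (30 mm above its underside); z is its axis, up. About 60 g.
- bottle_c (a point): Slim bottle with red cap and white body, 28 mm diameter, 75 mm high, standing upright alone on the bench. The point is its centre, half-way up (37.5 mm above its underside); z is its axis, up. About 40 g.
- tray_uneven: Low kit tray with steel walls and a dark rubber floor, with two unequal bays, fixed to the bench, 80 (x) x 224 (y) mm outside, 10 mm high, walls and divider 4 mm thick, floor 4 mm thick (so the bays are 6 mm deep). Origin at the centre of its underside, on the bench; z up. The long bay, 72 (x) x 156 (y) mm inside, is centred at y = -30 mm; the short bay, 72 (x) x 56 (y) mm inside, at y = +80 mm (both x = 0).
- tray_even: Low kit tray with steel walls and a dark rubber floor, with two equal square bays, fixed to the bench, 88 (x) x 172 (y) mm outside, 10 mm high, walls and divider 4 mm thick, floor 4 mm thick (bays 6 mm deep). Origin at the centre of its underside, on the bench; z up. The bays, each 80 x 80 mm inside, are centred at y = -42 mm and y = +42 mm (x = 0).
- pile: Pile of two aluminium spacer plates like the loose one, on a black plastic base 96 (x) x 76 (y) x 10 mm, all fixed. Origin at the centre of the base's underside, on the bench; x along the plates' 80 mm side, y along their 60 mm side, z up. The pile's top is 22 mm above the bench.
- stain_c (a point): Bystander, to be left alone: amber glass stain bottle with black cap and paper label, 42 mm diameter, 88 mm high, standing loose on the bench. The point is its centre, 44 mm above its underside.
- timer_c (a point): Bystander, to be left alone: small grey bench timer, 50 x 56 x 22 mm, lying loose on the bench between the trays. The point is its centre, 11 mm above its underside.
Mind the look-alikes: they are no part of the job. What is shaped like the part that bears pot_c but turquoise is not meant.

How it is judged (in metres and radians):
At the end, for the whole second after the job is handed in: Carton flat in the long bay, bottle upright in the short bay; pot upright and dish flat in the even tray, one per bay (anywhere inside; height within 4 mm, tilt under 0.1 rad). Loose plate flat on the pile, centre within 12 mm, edges within 0.2 rad. All at rest (x of carton_c in the frame of tray_uneven between -0.017 and 0.017 m and y of carton_c in the frame of tray_uneven between -0.046 and -0.014 m and z of carton_c in the frame of tray_uneven between 0.015 and 0.023 m and angle between each of carton_c, bottle_c's own z axis and vertical below 0.1 rad and x of bottle_c in the frame of tray_uneven between -0.025 and 0.025 m and y of bottle_c in the frame of tray_uneven between 0.063 and 0.097 m and z of bottle_c in the frame of tray_uneven between 0.0375 and 0.0455 m and ((x of dish_c in the frame of tray_even between -0.017 and 0.017 m and y of dish_c in the frame of tray_even between -0.059 and -0.025 m and z of dish_c in the frame of tray_even between 0.01 and 0.018 m and angle between each of dish_c, pot_c's own z axis and vertical below 0.1 rad and x of pot_c in the frame of tray_even between -0.017 and 0.017 m and y of pot_c in the frame of tray_even between 0.025 and 0.059 m and z of pot_c in the frame of tray_even between 0.03 and 0.038 m) or (x of dish_c in the frame of tray_even between -0.017 and 0.017 m and y of dish_c in the frame of tray_even between 0.025 and 0.059 m and z of dish_c in the frame of tray_even between 0.01 and 0.018 m and angle between each of dish_c, pot_c's own z axis and vertical below 0.1 rad and x of pot_c in the frame of tray_even between -0.017 and 0.017 m and y of pot_c in the frame of tray_even between -0.059 and -0.025 m and z of pot_c in the frame of tray_even between 0.03 and 0.038 m)) and horizontal distance between plate_c and pile below 0.012 m and angle between the x axis of plate_c and the x axis of pile, either way round below 0.2 rad and z of plate_c in the frame of pile between 0.021 and 0.029 m and angle between plate_c's own z axis and vertical below 0.06 rad and linear speed of each of carton, bottle, dish, pot, plate below 0.02 m/s); the robot touches nothing.
It fails at once if the amber stain bottle was displaced by more than 25 mm (distance of stain_c from where it was at the start of the episode above 0.025 m).
It fails at once if the timer was displaced by more than 25 mm (distance of timer_c from where it was at the start of the episode above 0.025 m).
It also fails if it takes over 128 s, if anything falls off the work surface, if the arm or the gripper's body presses on something with over 40 N, if the wrist force passes 120 N, or if a joint passes its speed limit or range.

## Working session

There is one attempt and no reset: what is moved stays moved. The work goes in short steps, Python scripts to look and compute and a shell command to move; the robot and the scene stay as the last step left them, time stands still between calls to the robot, and variables do not carry over. Pictures are saved under pics/ and viewed, at most 14 in all, crops included, and the job is handed in when it is done.

```bash
ls; mkdir -p pics; python3 - <<'E'
from station import *
import cv2
s=sense(); print(s['time_s'],s['tcp_pos'],s['ee_rot'],s['gripper_width'])
for n in ['top','side']:
    c=capture(n); cv2.imwrite(f'pics/{n}0.png',c['color'][:,:,::-1]); print(n,c['mtx'],c['world_to_cam'])
    for l in ['dish_c','plate_c','carton_c','pot_c','bottle_c','tray_uneven','tray_even','pile','stain_c','timer_c']:
        print(l,[([round(float(v)) for v in r['centre']],round(float(r['conf']),2)) for r in search_frame(c,l)])
E
```

```text
pics
0.0 [0.18852685 0.59518541 0.1888582 ] [[ 9.53245112e-01 -3.02197629e-01 -5.91066684e-04]
 [-3.02198200e-01 -9.53242859e-01 -2.07345728e-03]
 [ 6.31637764e-05  2.15513230e-03 -9.99997676e-01]] 0.9989000197446646
top [[396.50847975   0.         317.50296026]
 [  0.         396.50847975 200.93994795]
 [  0.           0.           1.        ]] [[-0.07840461 -0.99691979  0.00191278  0.02274612]
 [ 0.97510786 -0.07628971  0.2081935  -0.50288681]
 [-0.20740629  0.0181885   0.97808579 -0.87252188]
 [ 0.          0.          0.          1.        ]]
dish_c []
plate_c [([202, 238], 0.85), ([307, 150], 0.51)]
carton_c [([190, 246], 0.84)]
pot_c [([411, 259], 0.79), ([331, 181], 0.75), ([378, 219], 0.72), ([377, 264], 0.63)]
bottle_c [([437, 210], 0.58), ([373, 218], 0.48)]
tray_uneven [([222, 162], 0.55)]
tray_even [([384, 148], 0.75), ([193, 221], 0.52), ([307, 150], 0.16)]
pile [([312, 228], 0.66)]
stain_c [([244, 227], 0.83)]
timer_c [([304, 149], 0.75)]
side [[411.89619103   0.         321.1363866 ]
 [  0.         411.89619103 201.7333992 ]
 [  0.           0.           1.        ]] [[ 0.99809437 -0.06119666  0.00791148 -0.51455987]
 [ 0.03078932  0.605019    0.7956155  -0.04568118]
 [-0.0534756  -0.79385577  0.60575026 -0.84270185]
 [ 0.          0.          0.          1.        ]]
dish_c [([288, 132], 0.59)]
plate_c [([283, 146], 0.5)]
carton_c [([299, 147], 0.56), ([295, 160], 0.43)]
pot_c [([225, 293], 0.92), ([227, 252], 0.79), ([292, 256], 0.72), ([344, 223], 0.72)]
bottle_c [([298, 321], 0.87)]
tray_uneven [([364, 161], 0.85)]
tray_even [([399, 287], 0.96), ([365, 164], 0.56)]
pile [([286, 218], 0.84)]
stain_c [([293, 162], 0.65)]
timer_c [([380, 212], 0.97)]
```

View pics/top0.png

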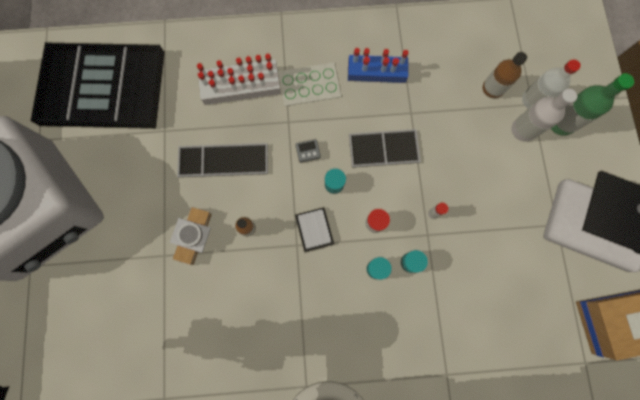

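View pics/side0.png

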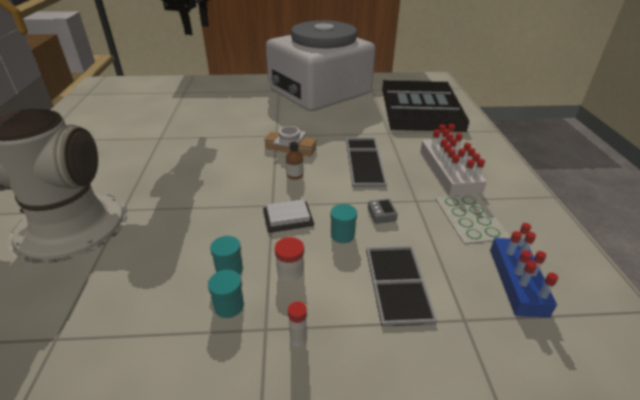

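Top view: the stack is at (190,235) and the stain bottle at (244,226). The pile is at (314,229), tray_uneven at (222,160) with its short bay on the left, the timer at (308,150) and tray_even at (384,148).
Pot candidates are red (378,219) and turquoise (335,180), (379,268), (414,262). The red-capped one with a white body fits. The slim bottle is at (441,210).

Next come refined positions, plus a crop to confirm the pot.

```bash
cat > h.py <<'E'
from station import *
import numpy as np, cv2
def ray(c,px,z):
    "pixels Nx2 -> world points on plane z"
    px=np.atleast_2d(np.asarray(px,float)); K=np.array(c['mtx']); T=np.array(c['world_to_cam'])
    d=np.c_[(px[:,0]-K[0,2])/K[0,0],-(px[:,1]-K[1,2])/K[1,1],-np.ones(len(px))]@T[:3,:3]
    o=-T[:3,:3].T@T[:3,3]
    return o+d*((z-o[2])/d[:,2])[:,None]
def proj(c,P):
    K=np.array(c['mtx']); T=np.array(c['world_to_cam']); q=np.atleast_2d(P)@T[:3,:3].T+T[:3,3]
    return np.c_[K[0,0]*q[:,0]/-q[:,2]+K[0,2],K[1,1]*-q[:,1]/-q[:,2]+K[1,2]]
def save(c,n,crop=None,f=1):
    im=c['color'][:,:,::-1]
    if crop: im=im[crop[1]:crop[3],crop[0]:crop[2]]
    cv2.imwrite(f'pics/{n}.png',cv2.resize(im,None,fx=f,fy=f,interpolation=cv2.INTER_CUBIC))
def rects(c,l,z):
    "oriented rectangle of each region of l, world plane z"
    for r in regions_of(c,l):
        m=r['region'].astype(np.uint8); ys,xs=np.nonzero(m)
        w=ray(c,np.c_[xs,ys],z)[:,:2]
        (cx,cy),(a,b),t=cv2.minAreaRect((w*1000).astype(np.float32))
        if a<b: a,b,t=b,a,t+90
        print(l,round(float(r['conf']),2),'px',np.round(r['centre']),'mean',np.round(w.mean(0)*1000),'rect',np.round([cx,cy,a,b]),'long axis deg',round((t+90)%180-90,1))
E
python3 - <<'E'
from h import *
c=capture('top')
print('cam',-np.array(c['world_to_cam'])[:3,:3].T@np.array(c['world_to_cam'])[:3,3])
for l,z in [('dish_c',.056),('plate_c',.036),('carton_c',.03),('pot_c',.06),('bottle_c',.075),('tray_uneven',.01),('tray_even',.01),('pile',.02),('stain_c',.088),('timer_c',.022)]: rects(c,l,z)
save(c,'crop0',(160,120,480,290),2.4)
w=capture('wrist'); print(w['world_to_cam'],w['mtx']); save(w,'wrist0')
E
```

```text
cam [3.11185758e-01 1.80828349e-04 9.58055510e-01]
plate_c 0.97 px [202. 236.] mean [450. 284.] rect [450. 286.  79.  60.] long axis deg 69.4
carton_c 0.81 px [193. 219.] mean [450. 283.] rect [450. 282. 131.  51.] long axis deg -20.8
pot_c 0.74 px [331. 181.] mean [548. -60.] rect [547. -60.  61.  49.] long axis deg -4.7
pot_c 0.7 px [374. 215.] mean [ 447. -149.] rect [ 448. -148.   60.   50.] long axis deg -65.0
pot_c 0.7 px [379. 266.] mean [ 339. -141.] rect [ 339. -141.   54.   51.] long axis deg -50.3
pot_c 0.59 px [413. 261.] mean [ 348. -221.] rect [ 349. -221.   61.   47.] long axis deg 85.5
pot_c 0.18 px [307. 149.] mean [629.  -3.] rect [629.  -2.  55.  53.] long axis deg -84.4
bottle_c 0.47 px [438. 213.] mean [ 457. -287.] rect [ 457. -286.   47.   25.] long axis deg -68.3
tray_uneven 0.71 px [219. 159.] mean [637. 213.] rect [637. 212. 225.  83.] long axis deg 87.6
tray_even 0.76 px [384. 147.] mean [ 636. -195.] rect [ 636. -195.  174.   92.] long axis deg 89.5
tray_even 0.32 px [200. 244.] mean [451. 292.] rect [454. 294.  83.  61.] long axis deg 70.0
pile 0.83 px [313. 224.] mean [443.  -4.] rect [444.  -4.  95.  77.] long axis deg 10.5
stain_c 0.62 px [247. 226.] mean [452. 149.] rect [451. 149.  48.  39.] long axis deg 41.5
timer_c 0.85 px [307. 148.] mean [640.  -1.] rect [641.  -2.  55.  53.] long axis deg -80.5
[[-3.03316174e-01 -9.52889452e-01 -9.95511403e-04  6.26890528e-01]
 [ 9.16960083e-01 -2.91594926e-01 -2.72317105e-01  3.31608835e-02]
 [ 2.59197810e-01 -8.35110264e-02  9.62207048e-01 -3.89274609e-01]
 [ 0.00000000e+00  0.00000000e+00  0.00000000e+00  1.00000000e+00]] [[333.11860318   0.         321.46273108]
 [  0.         333.11860318 202.39253335]
 [  0.           0.           1.        ]]
```

View pics/crop0.png

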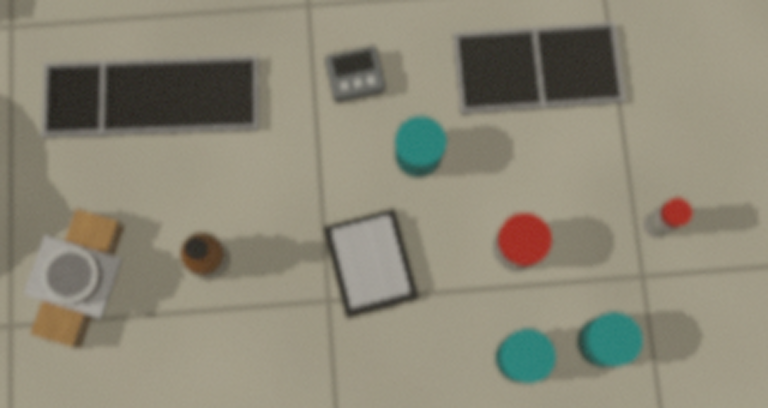

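The red-capped pot with a white body (crop 524,240, image 378,220) is the one meant; the three others are turquoise. In the crop the carton runs along about -21°, and the stain bottle is at (203,253).

I'll move over the stack for a close wrist view.

```bash
python3 -m pendant '[{"x":1,"y":-1,"z":0.04},{"x":1,"y":-1,"z":0.04},{"x":1,"y":-1,"z":0.04},{"x":1,"y":-1,"z":0.04},{"x":1,"y":-1,"z":0.04},{"x":1,"y":-1,"z":0.04},{"x":1,"y":-1,"z":0.04},{"x":1,"y":-1,"z":0.04}]'
python3 -m pendant '[{"x":0.04,"y":-0.24},{"x":0.04,"y":-0.24},{"x":0.04,"y":-0.24},{"x":0.04,"y":-0.24},{"x":0.04,"y":-0.24},{"x":0.04,"y":-0.24},{"x":0.04,"y":-0.24},{"x":0.04,"y":-0.24}]'
python3 - <<'E'
from h import *
c=capture('wrist'); save(c,'w1')
for l,z in [('dish_c',.056),('plate_c',.036),('carton_c',.03),('stain_c',.088)]: rects(c,l,z)
E
```

```text
$[0]: bad value
$[0]: bad value
```

View pics/w1.png

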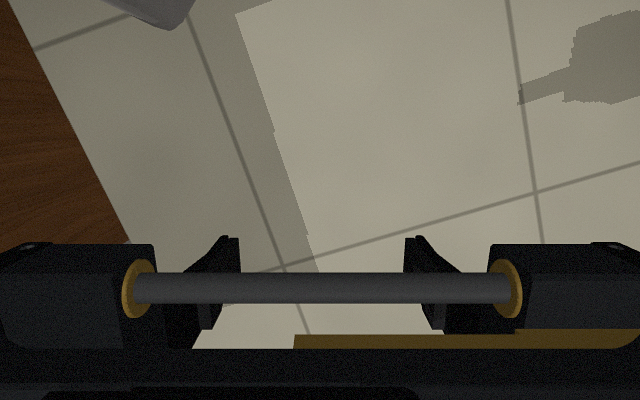

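The wrist image is still at the start pose because the rows need all keys. The fingers show at rows 240-330, and the bench under the TCP shows near the image centre.

```bash
python3 -m pendant '[{"x":0.98,"y":-1,"z":0.04,"rx":0,"ry":0,"rz":0,"claw":1},{"x":0.98,"y":-1,"z":0.04,"rx":0,"ry":0,"rz":0,"claw":1},{"x":0.98,"y":-1,"z":0.04,"rx":0,"ry":0,"rz":0,"claw":1},{"x":0.98,"y":-1,"z":0.04,"rx":0,"ry":0,"rz":0,"claw":1},{"x":0.98,"y":-1,"z":0.04,"rx":0,"ry":0,"rz":0,"claw":1},{"x":0.98,"y":-1,"z":0.04,"rx":0,"ry":0,"rz":0,"claw":1},{"x":0.98,"y":-1,"z":0.04,"rx":0,"ry":0,"rz":0,"claw":1},{"x":0.98,"y":-1,"z":0.04,"rx":0,"ry":0,"rz":0,"claw":1}]'
python3 -m pendant '[{"x":0,"y":-0.24,"z":0,"rx":0,"ry":0,"rz":0,"claw":1},{"x":0,"y":-0.24,"z":0,"rx":0,"ry":0,"rz":0,"claw":1},{"x":0,"y":-0.24,"z":0,"rx":0,"ry":0,"rz":0,"claw":1},{"x":0,"y":-0.24,"z":0,"rx":0,"ry":0,"rz":0,"claw":1},{"x":0,"y":-0.24,"z":0,"rx":0,"ry":0,"rz":0,"claw":1},{"x":0,"y":-0.24,"z":0,"rx":0,"ry":0,"rz":0,"claw":1},{"x":0,"y":-0.24,"z":0,"rx":0,"ry":0,"rz":0,"claw":1},{"x":0,"y":-0.24,"z":0,"rx":0,"ry":0,"rz":0,"claw":1}]'
python3 - <<'E'
from h import *
c=capture('wrist'); save(c,'w2')
for l,z in [('dish_c',.056),('plate_c',.036),('carton_c',.03),('stain_c',.088)]: rects(c,l,z)
E
```

```text
time_s: 2.95
tcp_pos: [0.4335, 0.346, 0.1999]
ee_rot: [[0.953, -0.302, -0.0], [-0.302, -0.953, 0.0], [-0.0, -0.0, -1.0]]
wrist_force: [0.4, -0.5, -0.1]
gripper_width: 0.996
gripper_force: 0.0
time_s: 3.95
tcp_pos: [0.4337, 0.2858, 0.1999]
ee_rot: [[0.953, -0.302, -0.0], [-0.302, -0.953, -0.0], [-0.0, 0.0, -1.0]]
wrist_force: [-0.3, -0.2, -0.8]
gripper_width: 1.004
gripper_force: 0.0
dish_c 0.62 px [320. 167.] mean [451. 285.] rect [451. 285.  54.  51.] long axis deg -17.6
plate_c 0.65 px [293. 158.] mean [456. 292.] rect [451. 289.  80.  62.] long axis deg 69.2
carton_c 0.57 px [314. 133.] mean [456. 287.] rect [451. 289. 129.  44.] long axis deg -21.2
stain_c 0.93 px [427. 123.] mean [467. 175.] rect [466. 174.  50.  37.] long axis deg 72.3
```

View pics/w2.png

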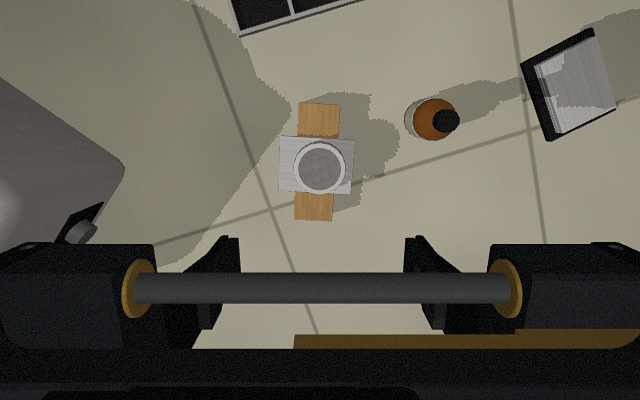

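The wrist view shows the dish at (320,167). The plate spans columns 278-355 and rows 137-193, so its 80 mm side lies across the carton here, contrary to the description. I trust the image. The carton ends show at rows 102 and 221, and the stain bottle is at (432,118).

Now I'll grasp the dish.

```bash
python3 -m pendant '[{"x":0.068,"y":0,"z":-0.1,"rx":0,"ry":0,"rz":0,"claw":1},{"x":0.068,"y":0,"z":-0.3,"rx":0,"ry":0,"rz":0,"claw":1},{"x":0.068,"y":0,"z":-0.45,"rx":0,"ry":0,"rz":0,"claw":1},{"x":0.068,"y":0,"z":-0.55,"rx":0,"ry":0,"rz":0,"claw":1},{"x":0.068,"y":0,"z":-0.6,"rx":0,"ry":0,"rz":0,"claw":1},{"x":0.068,"y":0,"z":-0.624,"rx":0,"ry":0,"rz":0,"claw":1},{"x":0.068,"y":0,"z":-0.624,"rx":0,"ry":0,"rz":0,"claw":1},{"x":0.068,"y":0,"z":-0.624,"rx":0,"ry":0,"rz":0,"claw":0.7}]'
python3 -m pendant '[{"x":0,"y":0,"z":0,"rx":0,"ry":0,"rz":0,"claw":0.4},{"x":0,"y":0,"z":0,"rx":0,"ry":0,"rz":0,"claw":0.4},{"x":0,"y":0,"z":0,"rx":0,"ry":0,"rz":0,"claw":0.4},{"x":0,"y":0,"z":0,"rx":0,"ry":0,"rz":0,"claw":0.4},{"x":0,"y":0,"z":0,"rx":0,"ry":0,"rz":0,"claw":0.4},{"x":0,"y":0,"z":0,"rx":0,"ry":0,"rz":0,"claw":0.4},{"x":0,"y":0,"z":0.2,"rx":0,"ry":0,"rz":0,"claw":0.4},{"x":0,"y":0,"z":0.4,"rx":0,"ry":0,"rz":0,"claw":0.4}]'
python3 - <<'E'
from h import *
c=capture('wrist'); save(c,'w3')
for l,z in [('plate_c',.036),('carton_c',.03)]: rects(c,l,z)
E
```

```text
time_s: 5.2
tcp_pos: [0.4513, 0.2864, 0.045]
ee_rot: [[0.953, -0.302, 0.002], [-0.302, -0.953, 0.002], [0.001, -0.002, -1.0]]
wrist_force: [0.0, -0.9, -0.1]
gripper_width: 0.948
gripper_force: 0.0
time_s: 6.2
tcp_pos: [0.4505, 0.2854, 0.1447]
ee_rot: [[0.953, -0.302, -0.001], [-0.302, -0.953, -0.002], [-0.001, 0.002, -1.0]]
wrist_force: [0.6, 1.5, 0.3]
gripper_width: 0.399
gripper_force: 0.0
plate_c 0.61 px [297. 179.] mean [458. 291.] rect [451. 289.  82.  62.] long axis deg 69.7
plate_c 0.34 px [322. 196.] mean [446. 286.] rect [445. 286.  58.  56.] long axis deg -29.0
carton_c 0.83 px [318. 152.] mean [460. 286.] rect [452. 289. 131.  44.] long axis deg -21.2
carton_c 0.42 px [323. 195.] mean [445. 286.] rect [444. 287.  61.  57.] long axis deg -18.9
```

View pics/w3.png

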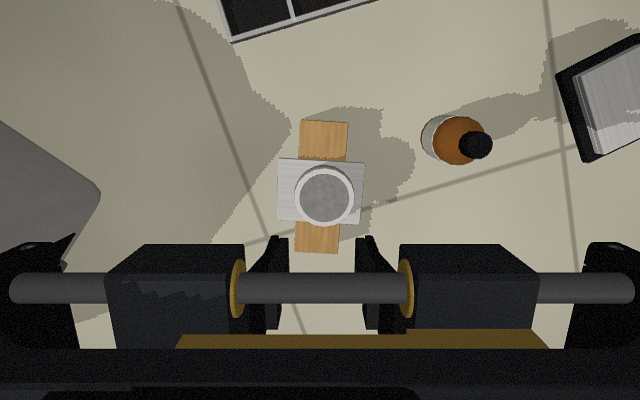

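The dish stayed on the stack at (324,195) and the fingers are empty. I'll go back down, close for a full call, and check the force before lifting.

```bash
python3 - <<'E'
from h import *
c=capture('wrist')
rects(c,'dish_c',.056)
E
python3 -m pendant '[{"x":0,"y":0,"z":0,"rx":0,"ry":0,"rz":0,"claw":1},{"x":0,"y":0,"z":0,"rx":0,"ry":0,"rz":0,"claw":1},{"x":0,"y":0,"z":0,"rx":0,"ry":0,"rz":0,"claw":1},{"x":0,"y":0,"z":0,"rx":0,"ry":0,"rz":0,"claw":1},{"x":0,"y":0,"z":0,"rx":0,"ry":0,"rz":0,"claw":1},{"x":0,"y":0,"z":0,"rx":0,"ry":0,"rz":0,"claw":1},{"x":0,"y":0,"z":-0.1,"rx":0,"ry":0,"rz":0,"claw":1},{"x":0,"y":0,"z":-0.2,"rx":0,"ry":0,"rz":0,"claw":1}]'
python3 -m pendant '[{"x":0,"y":0,"z":-0.2,"rx":0,"ry":0,"rz":0,"claw":1},{"x":0,"y":0,"z":-0.208,"rx":0,"ry":0,"rz":0,"claw":1},{"x":0,"y":0,"z":-0.208,"rx":0,"ry":0,"rz":0,"claw":0.3},{"x":0,"y":0,"z":-0.208,"rx":0,"ry":0,"rz":0,"claw":0.3},{"x":0,"y":0,"z":-0.208,"rx":0,"ry":0,"rz":0,"claw":0.3},{"x":0,"y":0,"z":-0.208,"rx":0,"ry":0,"rz":0,"claw":0.3},{"x":0,"y":0,"z":-0.208,"rx":0,"ry":0,"rz":0,"claw":0.3},{"x":0,"y":0,"z":-0.208,"rx":0,"ry":0,"rz":0,"claw":0.3}]'
```

```text
dish_c 0.64 px [327. 197.] mean [451. 285.] rect [451. 285.  55.  53.] long axis deg -17.6
time_s: 7.45
tcp_pos: [0.4509, 0.286, 0.0937]
ee_rot: [[0.953, -0.302, 0.001], [-0.302, -0.953, 0.001], [0.001, -0.001, -1.0]]
wrist_force: [0.4, 0.1, 0.1]
gripper_width: 0.993
gripper_force: 0.0
time_s: 8.45
tcp_pos: [0.4507, 0.2858, 0.042]
ee_rot: [[0.953, -0.302, 0.0], [-0.302, -0.953, 0.0], [0.0, -0.0, -1.0]]
wrist_force: [0.2, 0.2, -0.1]
gripper_width: 0.399
gripper_force: 0.0
```

```bash
python3 - <<'E'
from h import *
c=capture('wrist'); save(c,'w4')
s=sense(); print(s['gripper_width'],s['gripper_force'],s['tcp_pos'],s['joints'])
d=capture('side'); cv2.imwrite('pics/m4.png',np.vstack([cv2.resize(c['color'][100:,:,::-1],(800,375)),cv2.resize(d['color'][80:240,170:460,::-1],(400,220)).repeat(1,0).__class__(0) if 0 else cv2.copyMakeBorder(cv2.resize(d['color'][100:200,200:400,::-1],(440,220)),0,0,0,360,0)]))
E
```

```text
0.36197060237386774 0.0 [0.45072597 0.28578358 0.04195881] [ 4.97997377e+01  2.23481675e+01 -2.33849410e+01 -2.01363458e-04
 -4.42677578e+01  2.26194524e+01]
```

View pics/m4.png

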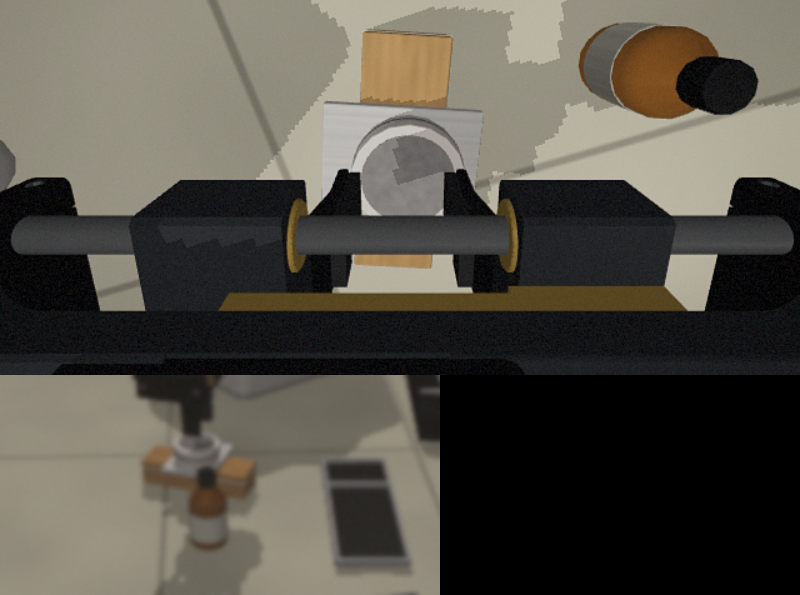

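```bash
python3 - <<'E'
from h import *
s=sense(); t=np.array(s['tcp_pos']); R=np.array(s['ee_rot'])
for n in ['wrist','side','top']:
    c=capture(n)
    P=[t,t+R@[0,.043,0],t-R@[0,.043,0],t-R@[0,0,.019],t-R@[0,0,.07]]
    print(n,np.round(proj(c,P)).tolist(), [np.round(r['centre']).tolist() for r in search_frame(c,'dish_c')])
d=c
d=capture('side');
for l,z in [('dish_c',.056),('plate_c',.036),('carton_c',.03),('stain_c',.08),('pile',.02),('tray_uneven',.01),('tray_even',.01),('timer_c',.02)]: rects(d,l,z)
im=d['color'].copy()
for p in proj(d,P)[[0,1,2,4]]: cv2.circle(im,tuple(int(v) for v in np.round(p)),1,(0,255,0),-1)
d['color']=im; save(d,'s5',(220,90,380,200),5)
E
```

```text
wrist [[324.0, 233.0], [393.0, 233.0], [255.0, 233.0], [324.0, 245.0], [325.0, 294.0]] [[323.0, 231.0]]
side [[290.0, 134.0], [284.0, 142.0], [294.0, 127.0], [289.0, 128.0], [288.0, 109.0]] [[290.0, 132.0], [364.0, 164.0]]
top [[189.0, 234.0], [207.0, 238.0], [172.0, 230.0], [187.0, 233.0], [179.0, 230.0]] [[196.0, 231.0]]
dish_c 0.75 px [288. 133.] mean [451. 264.] rect [450. 266.  80.  51.] long axis deg 88.9
plate_c 0.43 px [281. 142.] mean [441. 264.] rect [457. 269.  92.  51.] long axis deg 25.6
carton_c 0.76 px [299. 147.] mean [454. 255.] rect [451. 262. 142.  90.] long axis deg -20.1
stain_c 0.85 px [294. 161.] mean [463.  90.] rect [463. 102. 150.  37.] long axis deg 88.5
pile 0.79 px [287. 217.] mean [446. -19.] rect [446. -17.  95.  92.] long axis deg 10.1
tray_uneven 0.72 px [366. 164.] mean [637. 196.] rect [638. 209. 240.  82.] long axis deg 88.1
tray_even 0.9 px [400. 288.] mean [ 637. -207.] rect [ 638. -198.  182.   94.] long axis deg 88.2
timer_c 0.65 px [378. 211.] mean [641. -14.] rect [642. -13.  77.  55.] long axis deg -84.0
```

View pics/s5.png

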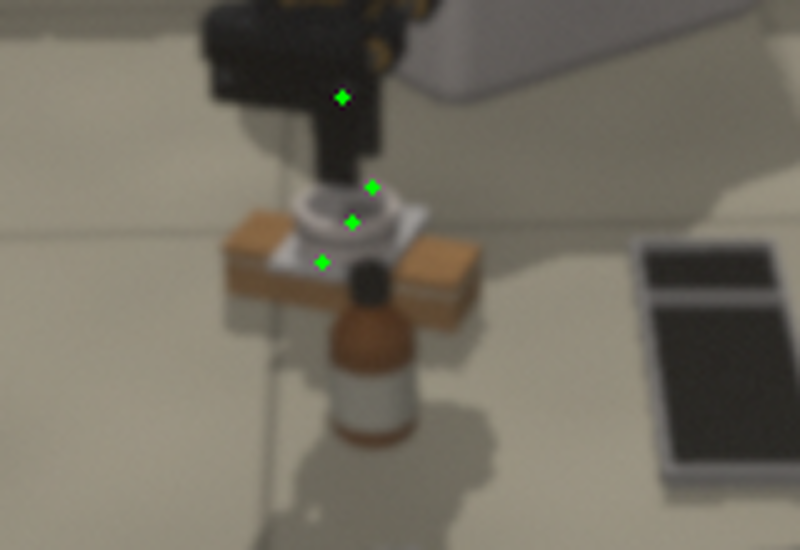

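Findings: the projected TCP is at side-view crop (352,222), but the fingers visibly end near (343,185), inside the dish rim. The fingers closed above the dish, so they seem to end about 20 mm short of the reported TCP.

I'll open, go 12 mm lower, close, and see.

```bash
python3 -m pendant '[{"x":0,"y":0,"z":0.04,"rx":0,"ry":0,"rz":0,"claw":0.9},{"x":0,"y":0,"z":0.04,"rx":0,"ry":0,"rz":0,"claw":0.9},{"x":0,"y":0,"z":0.04,"rx":0,"ry":0,"rz":0,"claw":0.9},{"x":0,"y":0,"z":0.04,"rx":0,"ry":0,"rz":0,"claw":0.9},{"x":0,"y":0,"z":0.04,"rx":0,"ry":0,"rz":0,"claw":0.9},{"x":0,"y":0,"z":0.04,"rx":0,"ry":0,"rz":0,"claw":0.9},{"x":0,"y":0,"z":0.02,"rx":0,"ry":0,"rz":0,"claw":0.9},{"x":0,"y":0,"z":0,"rx":0,"ry":0,"rz":0,"claw":0.9}]'
python3 -m pendant '[{"x":0,"y":0,"z":-0.02,"rx":0,"ry":0,"rz":0,"claw":0.9},{"x":0,"y":0,"z":-0.04,"rx":0,"ry":0,"rz":0,"claw":0.9},{"x":0,"y":0,"z":-0.05,"rx":0,"ry":0,"rz":0,"claw":0.9},{"x":0,"y":0,"z":-0.05,"rx":0,"ry":0,"rz":0,"claw":0.55},{"x":0,"y":0,"z":-0.05,"rx":0,"ry":0,"rz":0,"claw":0.5},{"x":0,"y":0,"z":-0.05,"rx":0,"ry":0,"rz":0,"claw":0.5},{"x":0,"y":0,"z":-0.05,"rx":0,"ry":0,"rz":0,"claw":0.5},{"x":0,"y":0,"z":-0.05,"rx":0,"ry":0,"rz":0,"claw":0.5}]'
```

```text
time_s: 10.3
tcp_pos: [0.4506, 0.2857, 0.0415]
ee_rot: [[0.953, -0.302, -0.0], [-0.302, -0.953, -0.0], [-0.0, 0.0, -1.0]]
wrist_force: [-0.1, 0.1, 0.4]
gripper_width: 0.895
gripper_force: 0.0
time_s: 11.3
tcp_pos: [0.4508, 0.2858, 0.0295]
ee_rot: [[0.953, -0.302, 0.0], [-0.302, -0.953, 0.0], [0.0, -0.0, -1.0]]
wrist_force: [0.5, -0.4, 1.2]
gripper_width: 0.517
gripper_force: 0.0
```

```bash
python3 - <<'E'
from h import *
s=sense(); t=np.array(s['tcp_pos']); R=np.array(s['ee_rot']); print(t,s['gripper_width'],s['gripper_force'],s['wrist_force'])
ims=[]
for n,(u,v,w,h) in [('top',(150,190,80,70)),('side',(240,90,80,70))]:
    c=capture(n); im=c['color'][v:v+h,u:u+w,::-1]; f=5
    im=cv2.resize(im,None,fx=f,fy=f,interpolation=cv2.INTER_CUBIC)
    for P,col in [(t,(0,255,0)),(t-R@[0,0,.025],(0,255,255)),(t-R@[0,0,.07],(255,0,255))]:
        p=(proj(c,P)[0]-[u,v]+.5)*f; cv2.circle(im,tuple(int(x) for x in p),3,col,-1)
    ims.append(im)
c=capture('wrist'); im=c['color'][120:300,200:440,::-1]
ims=[np.hstack(ims),cv2.copyMakeBorder(cv2.resize(im,(320,240)),0,0,0,480,0)]
cv2.imwrite('pics/m6.png',np.vstack(ims)); print(ims[0].shape)
E
```

```text
[0.45076501 0.28583141 0.02952162] 0.5166399793790792 0.0 [ 0.52003516 -0.4095288   1.20123673]
(350, 800, 3)
```

View pics/m6.png

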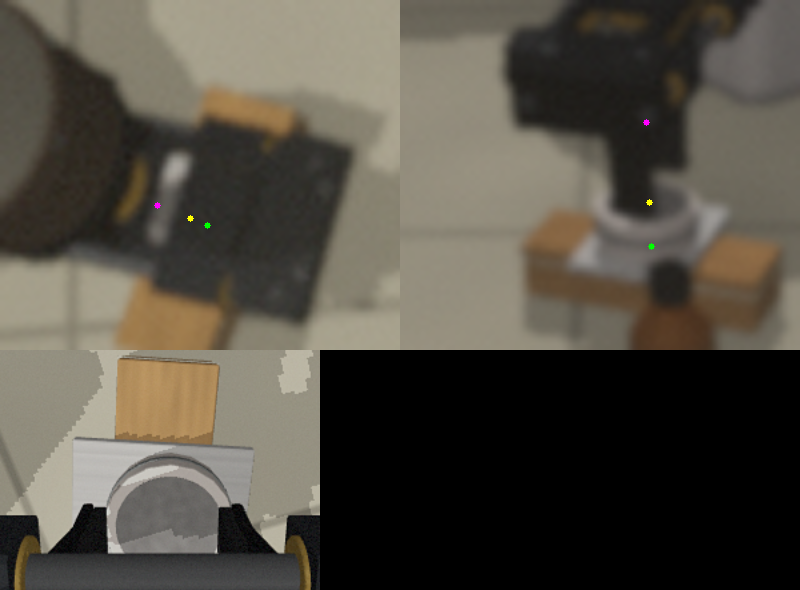

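The wrist crop shows the dish at (168,510) between the fingers, with a gap narrower than the dish, so the tips are still just above its rim. The real fingertips are about 27 mm or more short of the reported TCP. I'll try 14 mm lower.

```bash
python3 -m pendant '[{"x":0,"y":0,"z":0.03,"rx":0,"ry":0,"rz":0,"claw":0.9},{"x":0,"y":0,"z":0.03,"rx":0,"ry":0,"rz":0,"claw":0.9},{"x":0,"y":0,"z":0.03,"rx":0,"ry":0,"rz":0,"claw":0.9},{"x":0,"y":0,"z":0.03,"rx":0,"ry":0,"rz":0,"claw":0.9},{"x":0,"y":0,"z":0.02,"rx":0,"ry":0,"rz":0,"claw":0.9},{"x":0,"y":0,"z":0,"rx":0,"ry":0,"rz":0,"claw":0.9},{"x":0,"y":0,"z":-0.02,"rx":0,"ry":0,"rz":0,"claw":0.9},{"x":0,"y":0,"z":-0.03,"rx":0,"ry":0,"rz":0,"claw":0.9}]'
python3 -m pendant '[{"x":0,"y":0,"z":-0.01,"rx":0,"ry":0,"rz":0,"claw":0.9},{"x":0,"y":0,"z":-0.025,"rx":0,"ry":0,"rz":0,"claw":0.9},{"x":0,"y":0,"z":-0.025,"rx":0,"ry":0,"rz":0,"claw":0.45},{"x":0,"y":0,"z":-0.025,"rx":0,"ry":0,"rz":0,"claw":0.45},{"x":0,"y":0,"z":-0.025,"rx":0,"ry":0,"rz":0,"claw":0.45},{"x":0,"y":0,"z":-0.025,"rx":0,"ry":0,"rz":0,"claw":0.45},{"x":0,"y":0,"z":-0.025,"rx":0,"ry":0,"rz":0,"claw":0.45},{"x":0,"y":0,"z":-0.025,"rx":0,"ry":0,"rz":0,"claw":0.45}]'
```

```text
time_s: 12.45
tcp_pos: [0.4505, 0.2855, 0.0213]
ee_rot: [[0.953, -0.302, -0.001], [-0.302, -0.953, -0.001], [-0.0, 0.001, -1.0]]
wrist_force: [-0.1, 0.6, -0.1]
gripper_width: 0.902
gripper_force: 0.0
time_s: 13.45
tcp_pos: [0.4507, 0.2858, 0.0158]
ee_rot: [[0.953, -0.302, 0.0], [-0.302, -0.953, 0.0], [0.0, -0.0, -1.0]]
wrist_force: [-0.0, 0.1, 1.7]
gripper_width: 0.604
gripper_force: 30.0
```

Gripped at 30 N, with the TCP at 0.0158 and the dish underside at 0.036. Lift it and carry it toward the far bay of tray_even at about (0.637,-0.238).

```bash
python3 -m pendant '[{"x":0,"y":0,"z":0.15,"rx":0,"ry":0,"rz":0,"claw":0.45},{"x":0,"y":0,"z":0.4,"rx":0,"ry":0,"rz":0,"claw":0.45},{"x":0.04,"y":-0.2,"z":0.5,"rx":0,"ry":0,"rz":0,"claw":0.45},{"x":0.1,"y":-0.4,"z":0.5,"rx":0,"ry":0,"rz":0,"claw":0.45},{"x":0.2,"y":-0.6,"z":0.5,"rx":0,"ry":0,"rz":0,"claw":0.45},{"x":0.3,"y":-0.8,"z":0.5,"rx":0,"ry":0,"rz":0,"claw":0.45},{"x":0.4,"y":-1,"z":0.5,"rx":0,"ry":0,"rz":0,"claw":0.45},{"x":0.4,"y":-1,"z":0.5,"rx":0,"ry":0,"rz":0,"claw":0.45}]'
python3 -m pendant '[{"x":0.06,"y":-0.2,"z":0,"rx":0,"ry":0,"rz":0,"claw":0.45},{"x":0.12,"y":-0.4,"z":0,"rx":0,"ry":0,"rz":0,"claw":0.45},{"x":0.2,"y":-0.6,"z":0,"rx":0,"ry":0,"rz":0,"claw":0.45},{"x":0.3,"y":-0.8,"z":0,"rx":0,"ry":0,"rz":0,"claw":0.45},{"x":0.345,"y":-1,"z":0,"rx":0,"ry":0,"rz":0,"claw":0.45},{"x":0.345,"y":-1,"z":0,"rx":0,"ry":0,"rz":0,"claw":0.45},{"x":0.345,"y":-1,"z":0,"rx":0,"ry":0,"rz":0,"claw":0.45},{"x":0.345,"y":-1,"z":0,"rx":0,"ry":0,"rz":0,"claw":0.45}]'
python3 - <<'E'
from h import *
c=capture('wrist'); save(c,'w7')
rects(c,'tray_even',.01)
rects(c,'dish_c',sense()['tcp_pos'][2]+.040)
t=capture('top'); rects(t,'plate_c',.036); rects(t,'carton_c',.03)
E
```

```text
time_s: 14.45
tcp_pos: [0.5516, 0.0327, 0.1401]
ee_rot: [[0.952, -0.307, -0.001], [-0.307, -0.952, -0.0], [-0.0, 0.0, -1.0]]
wrist_force: [-0.3, 0.5, -1.0]
gripper_width: 0.606
gripper_force: 30.0
time_s: 15.45
tcp_pos: [0.6369, -0.2125, 0.1409]
ee_rot: [[0.954, -0.3, -0.0], [-0.3, -0.954, 0.0], [-0.0, -0.0, -1.0]]
wrist_force: [0.5, -0.2, -0.4]
gripper_width: 0.607
gripper_force: 30.0
tray_even 0.9 px [304. 185.] mean [ 645. -197.] rect [ 638. -193.  173.   91.] long axis deg 89.3
dish_c 0.63 px [322. 245.] mean [ 647. -214.] rect [ 640. -212.   55.   51.] long axis deg 19.9
plate_c 0.66 px [188. 238.] mean [450. 285.] rect [450. 285.  83.  63.] long axis deg 67.7
carton_c 0.64 px [191. 250.] mean [447. 284.] rect [449. 283. 130.  52.] long axis deg -21.2
```

View pics/w7.png

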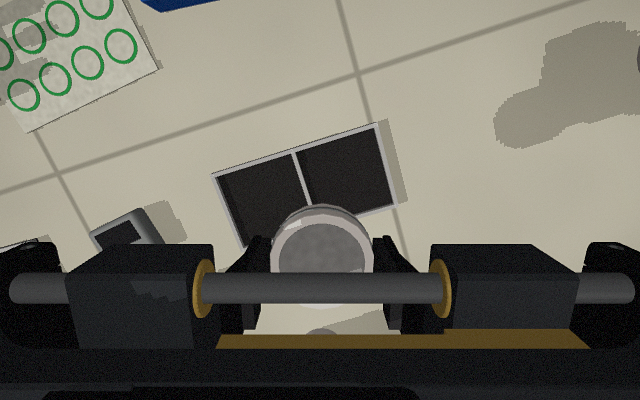

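The dish is held at (322,250), with the two bays visible at (265,200) and (345,170) and the timer at (140,230). I'll lower it into the far bay and release.

```bash
python3 -m pendant '[{"x":0,"y":-0.098,"z":0,"rx":0,"ry":0,"rz":0,"claw":0.45},{"x":0,"y":-0.098,"z":-0.2,"rx":0,"ry":0,"rz":0,"claw":0.45},{"x":0,"y":-0.098,"z":-0.4,"rx":0,"ry":0,"rz":0,"claw":0.45},{"x":0,"y":-0.098,"z":-0.52,"rx":0,"ry":0,"rz":0,"claw":0.45},{"x":0,"y":-0.098,"z":-0.58,"rx":0,"ry":0,"rz":0,"claw":0.45},{"x":0,"y":-0.098,"z":-0.61,"rx":0,"ry":0,"rz":0,"claw":0.45},{"x":0,"y":-0.098,"z":-0.62,"rx":0,"ry":0,"rz":0,"claw":0.45},{"x":0,"y":-0.098,"z":-0.622,"rx":0,"ry":0,"rz":0,"claw":0.45}]'
python3 -m pendant '[{"x":0,"y":0,"z":0,"rx":0,"ry":0,"rz":0,"claw":0.8},{"x":0,"y":0,"z":0,"rx":0,"ry":0,"rz":0,"claw":0.8},{"x":0,"y":0,"z":0,"rx":0,"ry":0,"rz":0,"claw":0.8},{"x":0,"y":0,"z":0.1,"rx":0,"ry":0,"rz":0,"claw":0.8},{"x":0,"y":0,"z":0.3,"rx":0,"ry":0,"rz":0,"claw":0.8},{"x":0,"y":0,"z":0.5,"rx":0,"ry":0,"rz":0,"claw":1},{"x":-0.2,"y":0.2,"z":0.6,"rx":0,"ry":0,"rz":0,"claw":1},{"x":-0.4,"y":0.35,"z":0.65,"rx":0,"ry":0,"rz":0,"claw":1}]'
python3 - <<'E'
from h import *
for n in ['wrist','top','side']:
    c=capture(n); print(n)
    rects(c,'dish_c',.024); rects(c,'tray_even',.01)
    if n=='wrist': rects(c,'pot_c',.06);rects(c,'bottle_c',.075);rects(c,'pile',.022); save(c,'w8')
E
```

```text
time_s: 16.75
tcp_pos: [0.6378, -0.2389, -0.0136]
ee_rot: [[0.953, -0.302, 0.002], [-0.302, -0.953, -0.0], [0.002, -0.0, -1.0]]
wrist_force: [-0.3, -0.3, -0.2]
gripper_width: 0.607
gripper_force: 30.0
time_s: 17.75
tcp_pos: [0.5473, -0.1586, 0.146]
ee_rot: [[0.953, -0.303, 0.003], [-0.303, -0.953, -0.0], [0.003, -0.001, -1.0]]
wrist_force: [1.4, 1.1, -0.2]
gripper_width: 0.983
gripper_force: 0.0
wrist
dish_c 0.71 px [376.  69.] mean [ 637. -236.] rect [ 636. -236.   53.   52.] long axis deg -67.7
tray_even 0.94 px [315.  89.] mean [ 640. -187.] rect [ 638. -194.  173.   89.] long axis deg 89.8
pot_c 0.91 px [221. 214.] mean [561. -68.] rect [558. -68.  69.  48.] long axis deg -74.3
pot_c 0.73 px [415. 324.] mean [ 398. -209.] rect [ 394. -209.   37.   24.] long axis deg 24.7
pot_c 0.66 px [347. 266.] mean [ 467. -154.] rect [ 462. -154.   73.   44.] long axis deg -16.3
bottle_c 0.81 px [483. 227.] mean [ 484. -280.] rect [ 480. -281.   60.   25.] long axis deg 39.7
pile 0.63 px [237. 328.] mean [428. -18.] rect [431. -14.  77.  48.] long axis deg -80.5
top
dish_c 0.35 px [190. 246.] mean [449. 286.] rect [450. 285. 131.  53.] long axis deg -21.2
tray_even 0.6 px [373. 163.] mean [ 604. -167.] rect [ 609. -191.  167.   35.] long axis deg -87.3
side
dish_c 0.92 px [401. 298.] mean [ 635. -246.] rect [ 636. -245.   67.   53.] long axis deg 74.1
tray_even 0.7 px [397. 280.] mean [ 637. -201.] rect [ 638. -199.  181.   92.] long axis deg 89.3
```

The dish sits in the far bay at (0.636,-0.236). Tray_even is centred at (0.638,-0.194).

I need the true fingertip height, so I'll go over the fixed pile, measure it, and touch its top gently with the fingers nearly shut.

```bash
python3 -m pendant '[{"x":-0.45,"y":0.58,"z":0,"rx":0,"ry":0,"rz":0,"claw":0.2},{"x":-0.45,"y":0.58,"z":0,"rx":0,"ry":0,"rz":0,"claw":0.2},{"x":-0.45,"y":0.58,"z":0,"rx":0,"ry":0,"rz":0,"claw":0.2},{"x":-0.45,"y":0.58,"z":0,"rx":0,"ry":0,"rz":0,"claw":0.2},{"x":-0.45,"y":0.58,"z":0,"rx":0,"ry":0,"rz":0,"claw":0.2},{"x":-0.45,"y":0.58,"z":0,"rx":0,"ry":0,"rz":0,"claw":0.2},{"x":-0.45,"y":0.58,"z":0,"rx":0,"ry":0,"rz":0,"claw":0.2},{"x":-0.45,"y":0.58,"z":0,"rx":0,"ry":0,"rz":0,"claw":0.2}]'
python3 - <<'E'
from h import *
c=capture('wrist'); save(c,'w8'); rects(c,'pile',.01);rects(c,'pile',.022); rects(c,'plate_c',.022); rects(c,'stain_c',.044)
for n in ['top','wrist']:
    if n=='top': c=capture('top')
    hsv=cv2.cvtColor(c['color'],cv2.COLOR_RGB2HSV); m=(((hsv[...,0]<8)|(hsv[...,0]>172))&(hsv[...,1]>120)&(hsv[...,2]>60)).astype(np.uint8)
    k,_,st,ce=cv2.connectedComponentsWithStats(m)
    for i in range(1,k):
        if st[i,4]>25: print(n,st[i].tolist(),np.round(ce[i],1),'z60',np.round(ray(c,ce[i],.06)[0]*1000),'z75',np.round(ray(c,ce[i],.075)[0]*1000))
E
```

```text
time_s: 19.35
tcp_pos: [0.4351, -0.0149, 0.1445]
ee_rot: [[0.953, -0.303, -0.001], [-0.303, -0.953, -0.0], [-0.0, 0.0, -1.0]]
wrist_force: [0.7, 0.2, -0.5]
gripper_width: 0.228
gripper_force: 0.0
pile 0.87 px [309. 176.] mean [447.  -2.] rect [446.  -2.  96.  76.] long axis deg 10.3
pile 0.87 px [309. 176.] mean [450.  -3.] rect [448.  -3.  92.  73.] long axis deg 10.3
plate_c 0.66 px [ 53. 246.] mean [462. 279.] rect [460. 289.  74.  37.] long axis deg 67.5
plate_c 0.53 px [618.  66.] mean [ 462. -293.] rect [ 463. -292.   51.   29.] long axis deg 77.3
stain_c 0.92 px [139. 220.] mean [462. 158.] rect [461. 162.  87.  43.] long axis deg -73.1
stain_c 0.17 px [615.  66.] mean [ 465. -275.] rect [ 464. -274.   46.   26.] long axis deg 82.0
top [354, 48, 6, 7, 31] [356.4  51. ] z60 [ 879. -145.   60.] z75 [ 870. -142.   75.]
top [364, 48, 5, 16, 66] [366.   55.7] z60 [ 864. -167.   60.] z75 [ 855. -164.   75.]
top [383, 49, 6, 16, 71] [385.4  56.4] z60 [ 858. -216.   60.] z75 [ 849. -212.   75.]
top [403, 50, 5, 7, 30] [404.8  52.9] z60 [ 864. -265.   60.] z75 [ 855. -261.   75.]
top [
[... 1998 characters left out ...]
. 197.  75.]
wrist [565, 60, 16, 13, 157] [572.1  65.9] z60 [ 796. -678.   60.] z75 [ 788. -667.   75.]
wrist [197, 63, 7, 16, 70] [200.1  70.7] z60 [855. 249.  60.] z75 [846. 245.  75.]
wrist [228, 68, 6, 16, 59] [230.6  75.5] z60 [836. 174.  60.] z75 [827. 171.  75.]
wrist [208, 71, 7, 15, 63] [211.1  78.2] z60 [832. 222.  60.] z75 [823. 218.  75.]
wrist [258, 73, 6, 6, 26] [260.3  75.5] z60 [830. 100.  60.] z75 [821.  98.  75.]
wrist [239, 76, 5, 6, 27] [241.1  78.4] z60 [826. 148.  60.] z75 [817. 145.  75.]
wrist [436, 203, 12, 11, 109] [441.5 208. ] z60 [ 463. -300.   60.] z75 [ 460. -295.   75.]
wrist [373, 209, 17, 22, 273] [380.5 219.9] z60 [ 446. -157.   60.] z75 [ 444. -154.   75.]
```

View pics/w8.png

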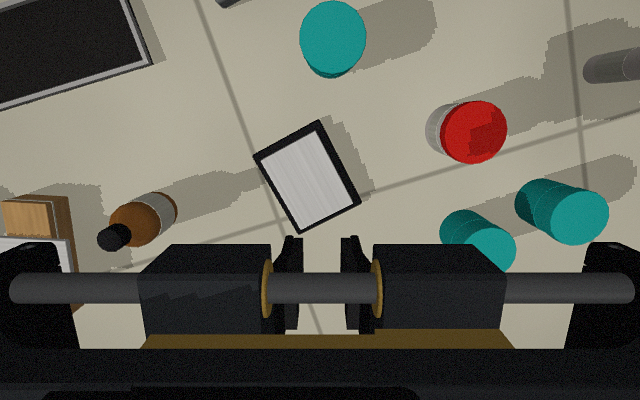

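The wrist view shows the pile at (308,177), the pot's red cap at (473,132), and look-alikes at (333,38), (478,240) and (562,210). Now the touch test on the pile.

```bash
python3 -m pendant '[{"x":0.04,"y":0.05,"z":-0.15,"rx":0,"ry":0,"rz":0,"claw":0.2},{"x":0.04,"y":0.05,"z":-0.35,"rx":0,"ry":0,"rz":0,"claw":0.2},{"x":0.04,"y":0.05,"z":-0.5,"rx":0,"ry":0,"rz":0,"claw":0.2},{"x":0.04,"y":0.05,"z":-0.57,"rx":0,"ry":0,"rz":0,"claw":0.2},{"x":0.04,"y":0.05,"z":-0.594,"rx":0,"ry":0,"rz":0,"claw":0.2},{"x":0.04,"y":0.05,"z":-0.598,"rx":0,"ry":0,"rz":0,"claw":0.2},{"x":0.04,"y":0.05,"z":-0.602,"rx":0,"ry":0,"rz":0,"claw":0.2},{"x":0.04,"y":0.05,"z":-0.606,"rx":0,"ry":0,"rz":0,"claw":0.2}]'
python3 -m pendant '[{"x":0,"y":0,"z":-0.002,"rx":0,"ry":0,"rz":0,"claw":0.2},{"x":0,"y":0,"z":-0.004,"rx":0,"ry":0,"rz":0,"claw":0.2},{"x":0,"y":0,"z":-0.006,"rx":0,"ry":0,"rz":0,"claw":0.2},{"x":0,"y":0,"z":-0.008,"rx":0,"ry":0,"rz":0,"claw":0.2},{"x":0,"y":0,"z":-0.01,"rx":0,"ry":0,"rz":0,"claw":0.2},{"x":0,"y":0,"z":-0.012,"rx":0,"ry":0,"rz":0,"claw":0.2},{"x":0,"y":0,"z":-0.012,"rx":0,"ry":0,"rz":0,"claw":0.2},{"x":0,"y":0,"z":-0.012,"rx":0,"ry":0,"rz":0,"claw":0.2}]'
```

```text
time_s: 20.65
tcp_pos: [0.4455, -0.0016, -0.006]
ee_rot: [[0.953, -0.302, 0.002], [-0.302, -0.953, 0.001], [0.002, -0.001, -1.0]]
wrist_force: [-1.1, -0.0, 0.5]
gripper_width: 0.198
gripper_force: 0.0
time_s: 21.65
tcp_pos: [0.4448, -0.0019, -0.0098]
ee_rot: [[0.953, -0.302, -0.0], [-0.302, -0.953, 0.0], [-0.0, 0.0, -1.0]]
wrist_force: [-0.1, -0.6, -0.0]
gripper_width: 0.204
gripper_force: 0.0
```

```bash
python3 -m pendant '[{"x":0,"y":0,"z":-0.003,"rx":0,"ry":0,"rz":0,"claw":0.2},{"x":0,"y":0,"z":-0.006,"rx":0,"ry":0,"rz":0,"claw":0.2},{"x":0,"y":0,"z":-0.008,"rx":0,"ry":0,"rz":0,"claw":0.2},{"x":0,"y":0,"z":-0.01,"rx":0,"ry":0,"rz":0,"claw":0.2},{"x":0,"y":0,"z":-0.012,"rx":0,"ry":0,"rz":0,"claw":0.2},{"x":0,"y":0,"z":-0.012,"rx":0,"ry":0,"rz":0,"claw":0.2},{"x":0,"y":0,"z":-0.012,"rx":0,"ry":0,"rz":0,"claw":0.2},{"x":0,"y":0,"z":-0.012,"rx":0,"ry":0,"rz":0,"claw":0.2}]'
```

```text
time_s: 22.65
tcp_pos: [0.445, -0.0018, -0.0103]
ee_rot: [[0.954, -0.301, 0.001], [-0.301, -0.954, -0.0], [0.001, 0.0, -1.0]]
wrist_force: [-6.8, 0.1, 25.2]
gripper_width: 0.202
gripper_force: 12.3
```

Contact shows at TCP z = -0.0103 on the 22 mm pile top, so the fingertips are 32 mm above the reported TCP. I'll use that offset from here.

Now the plate: rise, turn +86.6° so the fingers close across its 60 mm side, and go over the stack.

```bash
python3 -m pendant '[{"x":0,"y":0,"z":0.25,"rx":0,"ry":0,"rz":0.05,"claw":1},{"x":0,"y":0,"z":0.5,"rx":0,"ry":0,"rz":0.1,"claw":1},{"x":0,"y":0.15,"z":0.65,"rx":0,"ry":0,"rz":0.15,"claw":1},{"x":0,"y":0.35,"z":0.65,"rx":0,"ry":0,"rz":0.2,"claw":1},{"x":0,"y":0.55,"z":0.65,"rx":0,"ry":0,"rz":0.25,"claw":1},{"x":0,"y":0.75,"z":0.65,"rx":0,"ry":0,"rz":0.3,"claw":1},{"x":0,"y":0.95,"z":0.65,"rx":0,"ry":0,"rz":0.35,"claw":1},{"x":0,"y":1,"z":0.65,"rx":0,"ry":0,"rz":0.4,"claw":1}]'
python3 -m pendant '[{"x":0,"y":0.1,"z":0,"rx":0,"ry":0,"rz":0.04,"claw":1},{"x":0,"y":0.1,"z":0,"rx":0,"ry":0,"rz":0.081,"claw":1},{"x":0,"y":0.1,"z":0,"rx":0,"ry":0,"rz":0.081,"claw":1},{"x":0,"y":0.1,"z":0,"rx":0,"ry":0,"rz":0.081,"claw":1},{"x":0,"y":0.1,"z":0,"rx":0,"ry":0,"rz":0.081,"claw":1},{"x":0,"y":0.1,"z":0,"rx":0,"ry":0,"rz":0.081,"claw":1},{"x":0,"y":0.1,"z":0,"rx":0,"ry":0,"rz":0.081,"claw":1},{"x":0,"y":0.1,"z":0,"rx":0,"ry":0,"rz":0.081,"claw":1}]'
python3 - <<'E'
from h import *
c=capture('wrist'); save(c,'w9'); rects(c,'plate_c',.036); rects(c,'carton_c',.03)
R=np.array(sense()['ee_rot']); print('yaw x',np.degrees(np.arctan2(R[1,0],R[0,0])),sense()['joints'])
E
```

```text
time_s: 23.65
tcp_pos: [0.4447, 0.2508, 0.1494]
ee_rot: [[0.575, 0.818, 0.0], [0.818, -0.575, 0.0], [0.0, -0.0, -1.0]]
wrist_force: [-0.4, -0.0, -0.3]
gripper_width: 0.973
gripper_force: 0.0
time_s: 24.65
tcp_pos: [0.4449, 0.2731, 0.1498]
ee_rot: [[0.359, 0.933, 0.0], [0.933, -0.359, 0.0], [0.0, 0.0, -1.0]]
wrist_force: [-0.1, -0.3, -0.4]
gripper_width: 1.0
gripper_force: 0.0
plate_c 0.84 px [318. 170.] mean [451. 290.] rect [451. 289.  80.  60.] long axis deg 68.9
carton_c 0.73 px [350. 172.] mean [452. 291.] rect [451. 291. 129.  45.] long axis deg -21.1
yaw x 68.99742201042305 [ 4.93754974e+01  1.40345114e+01 -1.73795991e+01  1.67406194e-04
 -5.85854028e+01  1.09621837e+02]
```

View pics/w9.png

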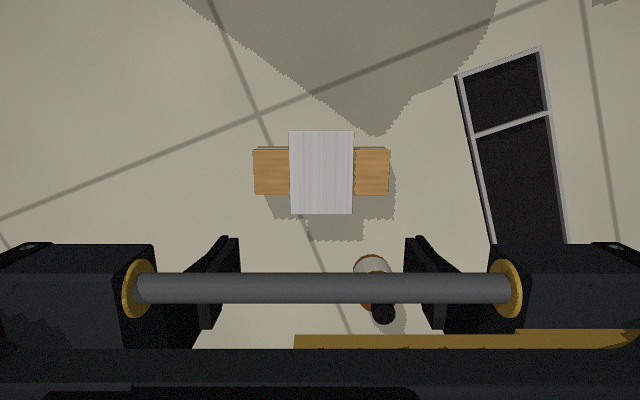

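The plate is at (321,172) with its long side vertical in the view, aligned with the tool, and the carton ends show on both sides. Descend so the tips are at about 32 mm and grip.

```bash
python3 -m pendant '[{"x":0.022,"y":0.058,"z":-0.1,"rx":0,"ry":0,"rz":0,"claw":1},{"x":0.022,"y":0.058,"z":-0.3,"rx":0,"ry":0,"rz":0,"claw":1},{"x":0.022,"y":0.058,"z":-0.45,"rx":0,"ry":0,"rz":0,"claw":1},{"x":0.022,"y":0.058,"z":-0.54,"rx":0,"ry":0,"rz":0,"claw":1},{"x":0.022,"y":0.058,"z":-0.58,"rx":0,"ry":0,"rz":0,"claw":1},{"x":0.022,"y":0.058,"z":-0.595,"rx":0,"ry":0,"rz":0,"claw":1},{"x":0.022,"y":0.058,"z":-0.601,"rx":0,"ry":0,"rz":0,"claw":1},{"x":0.022,"y":0.058,"z":-0.601,"rx":0,"ry":0,"rz":0,"claw":1}]'
python3 -m pendant '[{"x":0,"y":0,"z":0,"rx":0,"ry":0,"rz":0,"claw":0.5},{"x":0,"y":0,"z":0,"rx":0,"ry":0,"rz":0,"claw":0.5},{"x":0,"y":0,"z":0,"rx":0,"ry":0,"rz":0,"claw":0.5},{"x":0,"y":0,"z":0,"rx":0,"ry":0,"rz":0,"claw":0.5},{"x":0,"y":0,"z":0,"rx":0,"ry":0,"rz":0,"claw":0.5},{"x":0,"y":0,"z":0,"rx":0,"ry":0,"rz":0,"claw":0.5},{"x":0,"y":0,"z":0,"rx":0,"ry":0,"rz":0,"claw":0.5},{"x":0,"y":0,"z":0,"rx":0,"ry":0,"rz":0,"claw":0.5}]'
```

```text
time_s: 25.8
tcp_pos: [0.4508, 0.2881, 0.0003]
ee_rot: [[0.358, 0.934, 0.001], [0.934, -0.358, 0.001], [0.002, 0.001, -1.0]]
wrist_force: [-0.7, 0.6, 0.8]
gripper_width: 0.995
gripper_force: 0.0
time_s: 26.8
tcp_pos: [0.4504, 0.2877, -0.0004]
ee_rot: [[0.358, 0.934, 0.0], [0.934, -0.358, 0.0], [0.0, 0.0, -1.0]]
wrist_force: [0.1, -0.8, 1.5]
gripper_width: 0.68
gripper_force: 30.0
```

Plate gripped (59 mm, 30 N). Lift it and carry it to the pile at (0.446,-0.003), turning -58.7°.

```bash
python3 -m pendant '[{"x":0,"y":0,"z":0.1,"rx":0,"ry":0,"rz":0,"claw":0.5},{"x":0,"y":0,"z":0.3,"rx":0,"ry":0,"rz":0,"claw":0.5},{"x":0,"y":0,"z":0.5,"rx":0,"ry":0,"rz":0,"claw":0.5},{"x":0,"y":-0.15,"z":0.6,"rx":0,"ry":0,"rz":-0.05,"claw":0.5},{"x":0,"y":-0.35,"z":0.6,"rx":0,"ry":0,"rz":-0.1,"claw":0.5},{"x":0,"y":-0.55,"z":0.6,"rx":0,"ry":0,"rz":-0.15,"claw":0.5},{"x":0,"y":-0.75,"z":0.6,"rx":0,"ry":0,"rz":-0.2,"claw":0.5},{"x":0,"y":-0.95,"z":0.6,"rx":0,"ry":0,"rz":-0.25,"claw":0.5}]'
python3 -m pendant '[{"x":-0.018,"y":-0.1,"z":0,"rx":0,"ry":0,"rz":-0.04,"claw":0.5},{"x":-0.018,"y":-0.21,"z":0,"rx":0,"ry":0,"rz":-0.076,"claw":0.5},{"x":-0.018,"y":-0.21,"z":-0.1,"rx":0,"ry":0,"rz":-0.076,"claw":0.5},{"x":-0.018,"y":-0.21,"z":-0.2,"rx":0,"ry":0,"rz":-0.076,"claw":0.5},{"x":-0.018,"y":-0.21,"z":-0.3,"rx":0,"ry":0,"rz":-0.076,"claw":0.5},{"x":-0.018,"y":-0.21,"z":-0.4,"rx":0,"ry":0,"rz":-0.076,"claw":0.5},{"x":-0.018,"y":-0.21,"z":-0.4,"rx":0,"ry":0,"rz":-0.076,"claw":0.5},{"x":-0.018,"y":-0.21,"z":-0.4,"rx":0,"ry":0,"rz":-0.076,"claw":0.5}]'
python3 - <<'E'
from h import *
s=sense();R=np.array(s['ee_rot']); print('yaw x',np.degrees(np.arctan2(R[1,0],R[0,0])),s['tcp_pos'],s['gripper_width'])
c=capture('wrist'); save(c,'w10',(160,60,480,340),2); rects(c,'pile',.01); rects(c,'plate_c',s['tcp_pos'][2]+.036)
for n in 'top','side':
    c=capture(n); rects(c,'plate_c',s['tcp_pos'][2]+.036)
E
```

```text
time_s: 27.8
tcp_pos: [0.4498, 0.0486, 0.1493]
ee_rot: [[0.916, 0.402, -0.0], [0.402, -0.916, 0.0], [-0.0, -0.0, -1.0]]
wrist_force: [1.4, 0.1, -0.6]
gripper_width: 0.678
gripper_force: 30.0
time_s: 28.8
tcp_pos: [0.4465, -0.0022, 0.0501]
ee_rot: [[0.984, 0.18, 0.001], [0.18, -0.984, 0.0], [0.001, 0.0, -1.0]]
wrist_force: [-0.3, 0.0, -0.7]
gripper_width: 0.679
gripper_force: 30.0
yaw x 10.34242960379306 [ 0.44650451 -0.0021893   0.05014088] 0.6791297032634181
pile 0.86 px [322. 164.] mean [482.   5.] rect [483.   5.  75.  23.] long axis deg -79.7
plate_c 0.59 px [319. 235.] mean [455.   1.] rect [447.  -1.  80.  60.] long axis deg 10.3
plate_c 0.72 px [315. 239.] mean [416.  -7.] rect [416.  -7.  57.  17.] long axis deg -81.2
plate_c 0.35 px [195. 208.] mean [497. 261.] rect [498. 261.  26.  18.] long axis deg -75.4
plate_c 0.84 px [276. 189.] mean [444. -13.] rect [448.  -5.  82.  70.] long axis deg 8.6
plate_c 0.42 px [400. 279.] mean [ 613. -266.] rect [ 614. -265.  156.   78.] long axis deg 89.3
```

View pics/w10.png

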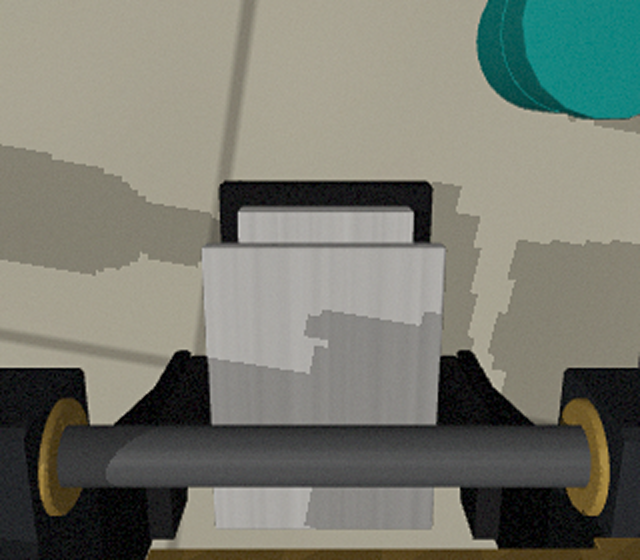

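The plate is level and in line above the pile (plate front edge at rows 245, pile base at 185). Lower and release.

```bash
python3 -m pendant '[{"x":0,"y":-0.003,"z":-0.08,"rx":0,"ry":0,"rz":0,"claw":0.5},{"x":0,"y":-0.003,"z":-0.15,"rx":0,"ry":0,"rz":0,"claw":0.5},{"x":0,"y":-0.003,"z":-0.2,"rx":0,"ry":0,"rz":0,"claw":0.5},{"x":0,"y":-0.003,"z":-0.22,"rx":0,"ry":0,"rz":0,"claw":0.5},{"x":0,"y":-0.003,"z":-0.23,"rx":0,"ry":0,"rz":0,"claw":0.5},{"x":0,"y":-0.003,"z":-0.233,"rx":0,"ry":0,"rz":0,"claw":0.5},{"x":0,"y":-0.003,"z":-0.233,"rx":0,"ry":0,"rz":0,"claw":0.5},{"x":0,"y":-0.003,"z":-0.233,"rx":0,"ry":0,"rz":0,"claw":0.6}]'
python3 -m pendant '[{"x":0,"y":0,"z":0,"rx":0,"ry":0,"rz":0,"claw":1},{"x":0,"y":0,"z":0,"rx":0,"ry":0,"rz":0,"claw":1},{"x":0,"y":0,"z":0,"rx":0,"ry":0,"rz":0,"claw":1},{"x":0,"y":0,"z":0.2,"rx":0,"ry":0,"rz":0,"claw":1},{"x":0,"y":0,"z":0.4,"rx":0,"ry":0,"rz":0,"claw":1},{"x":0,"y":0,"z":0.6,"rx":0,"ry":0,"rz":-0.05,"claw":1},{"x":0,"y":0.2,"z":0.65,"rx":0,"ry":0,"rz":-0.1,"claw":1},{"x":0,"y":0.4,"z":0.65,"rx":0,"ry":0,"rz":-0.14,"claw":1}]'
python3 - <<'E'
from h import *
for n in 'top','side','wrist':
    c=capture(n); print(n); rects(c,'plate_c',.028); rects(c,'pile',.01); rects(c,'stain_c',.044)
    b=[r for r in search_frame(c,'stain_c')][:1]
    # dark cap of stain bottle
    if n!='side' and b:
        u,v=b[0]['centre']; print(n,'stain px',u,v,ray(c,[u,v],.06))
E
```

```text
time_s: 30.15
tcp_pos: [0.4461, -0.003, -0.0085]
ee_rot: [[0.984, 0.179, 0.001], [0.179, -0.984, 0.0], [0.001, -0.0, -1.0]]
wrist_force: [0.2, -0.2, 0.2]
gripper_width: 0.683
gripper_force: 30.0
time_s: 31.15
tcp_pos: [0.4467, 0.0981, 0.1556]
ee_rot: [[0.965, -0.263, 0.004], [-0.263, -0.965, 0.002], [0.003, -0.003, -1.0]]
wrist_force: [-0.2, -0.0, 0.2]
gripper_width: 0.997
gripper_force: 0.0
top
plate_c 0.75 px [315. 231.] mean [441.  -9.] rect [445.  -4.  81.  61.] long axis deg 7.6
pile 0.62 px [322. 243.] mean [420. -14.] rect [444.  -3.  95.  76.] long axis deg 9.5
top stain px 246.7 233.0 [[0.43982529 0.14996429 0.06      ]]
side
plate_c 0.19 px [292. 255.] mean [ 450. -148.] rect [ 450. -147.  107.   55.] long axis deg 88.3
pile 0.65 px [397. 280.] mean [ 636. -200.] rect [ 637. -199.  179.   91.] long axis deg 89.1
pile 0.57 px [286. 224.] mean [446. -30.] rect [448. -13. 100.  82.] long axis deg 4.9
stain_c 0.6 px [294. 163.] mean [462. 145.] rect [463. 157. 170.  41.] long axis deg -89.6
wrist
plate_c 0.65 px [417. 158.] mean [448.  -1.] rect [447.  -1.  81.  61.] long axis deg 9.7
pile 0.64 px [380. 150.] mean [460.  18.] rect [446.  -1.  97.  76.] long axis deg 10.1
stain_c 0.6 px [252. 192.] mean [462. 159.] rect [461. 160.  56.  42.] long axis deg -68.1
wrist stain px 252.1 192.2 [[0.46513755 0.15658487 0.06      ]]
```

The plate sits on the pile, centred within about 1 mm and 0.4°. Next is the carton: go over it, re-measure, then grasp 12 mm off-centre, away from the stain bottle.

```bash
python3 -m pendant '[{"x":-0.031,"y":0.2,"z":0,"rx":0,"ry":0,"rz":-0.034,"claw":1},{"x":-0.031,"y":0.45,"z":0,"rx":0,"ry":0,"rz":-0.034,"claw":1},{"x":-0.031,"y":0.7,"z":0,"rx":0,"ry":0,"rz":-0.034,"claw":1},{"x":-0.031,"y":0.775,"z":-0.05,"rx":0,"ry":0,"rz":-0.034,"claw":1},{"x":-0.031,"y":0.775,"z":-0.05,"rx":0,"ry":0,"rz":-0.034,"claw":1},{"x":-0.031,"y":0.775,"z":-0.05,"rx":0,"ry":0,"rz":-0.034,"claw":1},{"x":-0.031,"y":0.775,"z":-0.05,"rx":0,"ry":0,"rz":-0.034,"claw":1},{"x":-0.031,"y":0.775,"z":-0.05,"rx":0,"ry":0,"rz":-0.034,"claw":1}]'
python3 - <<'E'
from h import *
s=sense();R=np.array(s['ee_rot']); print('yaw x',np.degrees(np.arctan2(R[1,0],R[0,0])),s['tcp_pos'],s['gripper_width'])
c=capture('wrist'); rects(c,'carton_c',.03); rects(c,'tray_uneven',.01); rects(c,'stain_c',.0)
c=capture('top'); rects(c,'tray_uneven',.01); rects(c,'stain_c',.0)
E
```

```text
time_s: 32.9
tcp_pos: [0.4384, 0.2899, 0.1417]
ee_rot: [[0.933, -0.36, 0.001], [-0.36, -0.933, 0.001], [0.0, -0.001, -1.0]]
wrist_force: [0.3, -0.5, 0.4]
gripper_width: 0.998
gripper_force: 0.0
yaw x -21.07053582966157 [0.43839214 0.28985082 0.1417298 ] 0.998134592811701
carton_c 0.64 px [318. 172.] mean [455. 288.] rect [452. 289. 130.  45.] long axis deg -20.7
tray_uneven 0.84 px [242.   8.] mean [608. 297.] rect [600. 288.  91.  27.] long axis deg 68.8
stain_c 0.56 px [453. 118.] mean [454. 146.] rect [454. 145.  72.  48.] long axis deg 68.9
tray_uneven 0.72 px [223. 161.] mean [637. 211.] rect [637. 212. 225.  88.] long axis deg 87.6
tray_uneven 0.31 px [323. 239.] mean [432. -15.] rect [445.  -5.  97.  76.] long axis deg 8.2
stain_c 0.88 px [248. 226.] mean [468. 164.] rect [469. 164.  47.  44.] long axis deg 85.5
```

```bash
python3 -m pendant '[{"x":0.005,"y":0.01,"z":-0.15,"rx":0,"ry":0,"rz":0,"claw":1},{"x":0.005,"y":0.01,"z":-0.35,"rx":0,"ry":0,"rz":0,"claw":1},{"x":0.005,"y":0.01,"z":-0.5,"rx":0,"ry":0,"rz":0,"claw":1},{"x":0.005,"y":0.01,"z":-0.59,"rx":0,"ry":0,"rz":0,"claw":1},{"x":0.005,"y":0.01,"z":-0.63,"rx":0,"ry":0,"rz":0,"claw":1},{"x":0.005,"y":0.01,"z":-0.648,"rx":0,"ry":0,"rz":0,"claw":0.8},{"x":0.005,"y":0.01,"z":-0.648,"rx":0,"ry":0,"rz":0,"claw":0.4},{"x":0.005,"y":0.01,"z":-0.648,"rx":0,"ry":0,"rz":0,"claw":0.3}]'
python3 -m pendant '[{"x":0,"y":0,"z":0,"rx":0,"ry":0,"rz":0,"claw":0.3},{"x":0,"y":0,"z":0,"rx":0,"ry":0,"rz":0,"claw":0.3},{"x":0,"y":0,"z":0,"rx":0,"ry":0,"rz":0,"claw":0.3},{"x":0,"y":0,"z":0,"rx":0,"ry":0,"rz":0,"claw":0.3},{"x":0,"y":0,"z":0,"rx":0,"ry":0,"rz":0,"claw":0.3},{"x":0,"y":0,"z":0,"rx":0,"ry":0,"rz":0,"claw":0.3},{"x":0,"y":0,"z":0,"rx":0,"ry":0,"rz":0,"claw":0.3},{"x":0,"y":0,"z":0,"rx":0,"ry":0,"rz":0,"claw":0.3}]'
```

```text
time_s: 34.25
tcp_pos: [0.4399, 0.2937, -0.0198]
ee_rot: [[0.934, -0.358, 0.001], [-0.358, -0.934, 0.002], [0.001, -0.002, -1.0]]
wrist_force: [0.5, -0.4, 0.7]
gripper_width: 0.744
gripper_force: 0.0
time_s: 35.25
tcp_pos: [0.4394, 0.2931, -0.0204]
ee_rot: [[0.934, -0.358, 0.0], [-0.358, -0.934, -0.0], [0.0, 0.0, -1.0]]
wrist_force: [-1.6, -1.9, 5.4]
gripper_width: 0.504
gripper_force: 30.0
```

Carton gripped (44 mm, 30 N). Lift it, turn -71.2°, and carry it over the long bay.

```bash
python3 -m pendant '[{"x":0,"y":0,"z":0.1,"rx":0,"ry":0,"rz":0,"claw":0.3},{"x":0,"y":0,"z":0.3,"rx":0,"ry":0,"rz":0,"claw":0.3},{"x":0,"y":0,"z":0.5,"rx":0,"ry":0,"rz":0,"claw":0.3},{"x":0.15,"y":-0.05,"z":0.55,"rx":0,"ry":0,"rz":-0.05,"claw":0.3},{"x":0.3,"y":-0.13,"z":0.55,"rx":0,"ry":0,"rz":-0.1,"claw":0.3},{"x":0.45,"y":-0.2,"z":0.55,"rx":0,"ry":0,"rz":-0.15,"claw":0.3},{"x":0.6,"y":-0.3,"z":0.55,"rx":0,"ry":0,"rz":-0.2,"claw":0.3},{"x":0.786,"y":-0.393,"z":0.55,"rx":0,"ry":0,"rz":-0.25,"claw":0.3}]'
python3 -m pendant '[{"x":0,"y":0,"z":0,"rx":0,"ry":0,"rz":-0.05,"claw":0.3},{"x":0,"y":0,"z":0,"rx":0,"ry":0,"rz":-0.1,"claw":0.3},{"x":0,"y":0,"z":0,"rx":0,"ry":0,"rz":-0.146,"claw":0.3},{"x":0,"y":0,"z":0,"rx":0,"ry":0,"rz":-0.146,"claw":0.3},{"x":0,"y":0,"z":0,"rx":0,"ry":0,"rz":-0.146,"claw":0.3},{"x":0,"y":0,"z":0,"rx":0,"ry":0,"rz":-0.146,"claw":0.3},{"x":0,"y":0,"z":0,"rx":0,"ry":0,"rz":-0.146,"claw":0.3},{"x":0,"y":0,"z":0,"rx":0,"ry":0,"rz":-0.146,"claw":0.3}]'
python3 - <<'E'
from h import *
s=sense();R=np.array(s['ee_rot']); print('yaw x',np.degrees(np.arctan2(R[1,0],R[0,0])),s['tcp_pos'],s['gripper_width'])
for n in 'wrist','side','top':
    c=capture(n);print(n); rects(c,'carton_c',s['tcp_pos'][2]+.05); rects(c,'tray_uneven',.01)
E
```

```text
time_s: 36.25
tcp_pos: [0.6365, 0.1943, 0.1158]
ee_rot: [[0.402, -0.915, -0.001], [-0.915, -0.402, 0.0], [-0.001, 0.001, -1.0]]
wrist_force: [0.9, 1.5, -1.2]
gripper_width: 0.501
gripper_force: 30.0
time_s: 37.25
tcp_pos: [0.6358, 0.195, 0.1168]
ee_rot: [[-0.039, -0.999, 0.0], [-0.999, 0.039, 0.0], [-0.0, -0.0, -1.0]]
wrist_force: [0.1, 0.6, -0.5]
gripper_width: 0.504
gripper_force: 30.0
yaw x -92.25964785774849 [0.63583183 0.19495162 0.11677831] 0.5043590462171739
wrist
carton_c 0.74 px [320. 196.] mean [635. 164.] rect [636. 175. 113.  45.] long axis deg 87.5
tray_uneven 0.84 px [322.  91.] mean [634. 109.] rect [634. 110.  79.  15.] long axis deg -2.3
side
carton_c 0.8 px [371. 115.] mean [633. 143.] rect [633. 154. 178.  49.] long axis deg 86.3
tray_uneven 0.98 px [363. 164.] mean [637. 195.] rect [639. 209. 239.  83.] long axis deg 87.6
tray_uneven 0.3 px [286. 212.] mean [447.  15.] rect [447.  17.  84.  69.] long axis deg 10.6
top
carton_c 0.89 px [236. 136.] mean [631. 150.] rect [631. 175. 121.  54.] long axis deg 87.5
tray_uneven 0.97 px [239. 168.] mean [625. 183.] rect [635. 211. 224.  83.] long axis deg 88.0
tray_uneven 0.49 px [316. 241.] mean [431.  -3.] rect [445.  -4.  96.  76.] long axis deg 10.3
```

Carton and long bay agree in angle (87.5-88°) and position. Lower and release.

```bash
python3 -m pendant '[{"x":0,"y":0,"z":-0.15,"rx":0,"ry":0,"rz":0,"claw":0.3},{"x":0,"y":0,"z":-0.3,"rx":0,"ry":0,"rz":0,"claw":0.3},{"x":0,"y":0,"z":-0.42,"rx":0,"ry":0,"rz":0,"claw":0.3},{"x":0,"y":0,"z":-0.49,"rx":0,"ry":0,"rz":0,"claw":0.3},{"x":0,"y":0,"z":-0.52,"rx":0,"ry":0,"rz":0,"claw":0.3},{"x":0,"y":0,"z":-0.529,"rx":0,"ry":0,"rz":0,"claw":0.3},{"x":0,"y":0,"z":-0.53,"rx":0,"ry":0,"rz":0,"claw":0.3},{"x":0,"y":0,"z":-0.53,"rx":0,"ry":0,"rz":0,"claw":0.5}]'
python3 -m pendant '[{"x":0,"y":0,"z":0,"rx":0,"ry":0,"rz":0,"claw":0.8},{"x":0,"y":0,"z":0,"rx":0,"ry":0,"rz":0,"claw":0.8},{"x":0,"y":0,"z":0,"rx":0,"ry":0,"rz":0,"claw":0.8},{"x":0,"y":0,"z":0.2,"rx":0,"ry":0,"rz":0,"claw":0.8},{"x":0,"y":0,"z":0.4,"rx":0,"ry":0,"rz":0,"claw":0.8},{"x":0,"y":0,"z":0.6,"rx":0,"ry":0,"rz":0.05,"claw":1},{"x":-0.1,"y":-0.2,"z":0.7,"rx":0,"ry":0,"rz":0.1,"claw":1},{"x":-0.2,"y":-0.4,"z":0.75,"rx":0,"ry":0,"rz":0.15,"claw":1}]'
python3 -m pendant '[{"x":-0.1,"y":-0.2,"z":0,"rx":0,"ry":0,"rz":0.05,"claw":1},{"x":-0.2,"y":-0.4,"z":0,"rx":0,"ry":0,"rz":0.1,"claw":1},{"x":-0.3,"y":-0.6,"z":0,"rx":0,"ry":0,"rz":0.15,"claw":1},{"x":-0.4,"y":-0.8,"z":0,"rx":0,"ry":0,"rz":0.2,"claw":1},{"x":-0.5,"y":-1,"z":0,"rx":0,"ry":0,"rz":0.25,"claw":1},{"x":-0.5,"y":-1,"z":0,"rx":0,"ry":0,"rz":0.3,"claw":1},{"x":-0.5,"y":-1,"z":0,"rx":0,"ry":0,"rz":0.35,"claw":1},{"x":-0.5,"y":-1,"z":0,"rx":0,"ry":0,"rz":0.361,"claw":1}]'
python3 - <<'E'
from h import *
s=sense();R=np.array(s['ee_rot']); print('yaw x',np.degrees(np.arctan2(R[1,0],R[0,0])),s['tcp_pos'],s['gripper_width'])
for n in 'side','top': c=capture(n);print(n); rects(c,'carton_c',.034); rects(c,'tray_uneven',.01)
c=capture('wrist')
def red(c,z):
    hsv=cv2.cvtColor(c['color'],cv2.COLOR_RGB2HSV); m=(((hsv[...,0]<8)|(hsv[...,0]>172))&(hsv[...,1]>120)&(hsv[...,2]>40)).astype(np.uint8)
    k,_,st,ce=cv2.connectedComponentsWithStats(m)
    for i in range(1,k):
        if st[i,4]>150: print(st[i].tolist(),'z60',np.round(ray(c,ce[i],.06)[0]*1000),'z75',np.round(ray(c,ce[i],.075)[0]*1000))
red(c,0)
E
```

```text
time_s: 38.7
tcp_pos: [0.6365, 0.1952, -0.0147]
ee_rot: [[-0.04, -0.999, 0.002], [-0.999, 0.04, 0.001], [-0.001, -0.002, -1.0]]
wrist_force: [0.5, 0.4, -0.9]
gripper_width: 0.503
gripper_force: 30.0
time_s: 39.7
tcp_pos: [0.586, 0.0944, 0.1737]
ee_rot: [[0.424, -0.906, 0.003], [-0.906, -0.424, 0.001], [0.0, -0.003, -1.0]]
wrist_force: [-0.0, -1.2, -0.7]
gripper_width: 0.982
gripper_force: 0.0
time_s: 40.7
tcp_pos: [0.4607, -0.1553, 0.1719]
ee_rot: [[1.0, -0.006, 0.0], [-0.006, -1.0, 0.0], [0.0, -0.0, -1.0]]
wrist_force: [-0.6, 0.0, 0.1]
gripper_width: 0.998
gripper_force: 0.0
yaw x -0.3191736126065744 [ 0.46073184 -0.15529287  0.17193743] 0.9977256172550316
side
carton_c 0.95 px [365. 164.] mean [633. 159.] rect [634. 165. 173.  50.] long axis deg 87.4
carton_c 0.21 px [356. 161.] mean [625. 159.] rect [630. 167. 223.  78.] long axis deg 87.5
tray_uneven 0.87 px [355. 165.] mean [633. 193.] rect [637. 206. 234.  81.] long axis deg 87.9
top
carton_c 0.55 px [225. 157.] mean [634. 201.] rect [635. 201.  91.  50.] long axis deg 87.5
tray_uneven 0.6 px [197. 165.] mean [635. 262.] rect [638. 238. 172.  83.] long axis deg 87.7
tray_uneven 0.16 px [226. 156.] mean [641. 205.] rect [642. 204. 100.  54.] long axis deg 87.5
[293, 174, 53, 54, 2255] z60 [ 452. -151.   60.] z75 [ 456. -151.   75.]
[458, 176, 37, 32, 892] z60 [ 460. -299.   60.] z75 [ 464. -292.   75.]
```

The pot's red cap is at about (0.451,-0.150) in the wrist view and the bottle at about (0.462,-0.293). Grasp the pot with the tips at 32 mm height.

```bash
python3 -m pendant '[{"x":-0.042,"y":0.02,"z":-0.15,"rx":0,"ry":0,"rz":0,"claw":1},{"x":-0.042,"y":0.02,"z":-0.35,"rx":0,"ry":0,"rz":0,"claw":1},{"x":-0.042,"y":0.02,"z":-0.52,"rx":0,"ry":0,"rz":0,"claw":1},{"x":-0.042,"y":0.02,"z":-0.63,"rx":0,"ry":0,"rz":0,"claw":1},{"x":-0.042,"y":0.02,"z":-0.68,"rx":0,"ry":0,"rz":0,"claw":1},{"x":-0.042,"y":0.02,"z":-0.69,"rx":0,"ry":0,"rz":0,"claw":0.9},{"x":-0.042,"y":0.02,"z":-0.69,"rx":0,"ry":0,"rz":0,"claw":0.4},{"x":-0.042,"y":0.02,"z":-0.69,"rx":0,"ry":0,"rz":0,"claw":0.4}]'
python3 -m pendant '[{"x":0,"y":0,"z":0,"rx":0,"ry":0,"rz":0,"claw":0.4},{"x":0,"y":0,"z":0,"rx":0,"ry":0,"rz":0,"claw":0.4},{"x":0,"y":0,"z":0,"rx":0,"ry":0,"rz":0,"claw":0.4},{"x":0,"y":0,"z":0,"rx":0,"ry":0,"rz":0,"claw":0.4},{"x":0,"y":0,"z":0,"rx":0,"ry":0,"rz":0,"claw":0.4},{"x":0,"y":0,"z":0,"rx":0,"ry":0,"rz":0,"claw":0.4},{"x":0,"y":0,"z":0,"rx":0,"ry":0,"rz":0,"claw":0.4},{"x":0,"y":0,"z":0,"rx":0,"ry":0,"rz":0,"claw":0.4}]'
```

```text
time_s: 42.05
tcp_pos: [0.4513, -0.1501, 0.0003]
ee_rot: [[1.0, -0.005, 0.002], [-0.005, -1.0, -0.0], [0.002, 0.0, -1.0]]
wrist_force: [-0.6, 0.8, 0.0]
gripper_width: 0.758
gripper_force: 0.0
time_s: 43.05
tcp_pos: [0.4508, -0.1502, -0.0001]
ee_rot: [[1.0, -0.005, 0.001], [-0.005, -1.0, -0.0], [0.001, 0.0, -1.0]]
wrist_force: [0.1, 0.1, 6.2]
gripper_width: 0.586
gripper_force: 30.0
```

Pot gripped (51 mm, 30 N). Carry it to the near bay of tray_even at (0.638,-0.152) and lower it.

```bash
python3 -m pendant '[{"x":0,"y":0,"z":0.1,"rx":0,"ry":0,"rz":0,"claw":0.4},{"x":0,"y":0,"z":0.3,"rx":0,"ry":0,"rz":0,"claw":0.4},{"x":0.1,"y":0,"z":0.42,"rx":0,"ry":0,"rz":0,"claw":0.4},{"x":0.3,"y":0,"z":0.42,"rx":0,"ry":0,"rz":0,"claw":0.4},{"x":0.5,"y":-0.01,"z":0.42,"rx":0,"ry":0,"rz":0,"claw":0.4},{"x":0.65,"y":-0.01,"z":0.42,"rx":0,"ry":0,"rz":0,"claw":0.4},{"x":0.748,"y":-0.01,"z":0.4,"rx":0,"ry":0,"rz":0,"claw":0.4},{"x":0.748,"y":-0.01,"z":0.3,"rx":0,"ry":0,"rz":0,"claw":0.4}]'
python3 -m pendant '[{"x":0,"y":0,"z":-0.1,"rx":0,"ry":0,"rz":0,"claw":0.4},{"x":0,"y":0,"z":-0.18,"rx":0,"ry":0,"rz":0,"claw":0.4},{"x":0,"y":0,"z":-0.24,"rx":0,"ry":0,"rz":0,"claw":0.4},{"x":0,"y":0,"z":-0.27,"rx":0,"ry":0,"rz":0,"claw":0.4},{"x":0,"y":0,"z":-0.28,"rx":0,"ry":0,"rz":0,"claw":0.4},{"x":0,"y":0,"z":-0.281,"rx":0,"ry":0,"rz":0,"claw":0.4},{"x":0,"y":0,"z":-0.281,"rx":0,"ry":0,"rz":0,"claw":0.4},{"x":0,"y":0,"z":-0.281,"rx":0,"ry":0,"rz":0,"claw":0.4}]'
```

```text
time_s: 44.05
tcp_pos: [0.6401, -0.1525, 0.0742]
ee_rot: [[1.0, -0.005, 0.004], [-0.005, -1.0, -0.0], [0.004, 0.0, -1.0]]
wrist_force: [-0.8, 0.5, -0.3]
gripper_width: 0.589
gripper_force: 30.0
time_s: 45.05
tcp_pos: [0.6377, -0.1526, 0.0045]
ee_rot: [[1.0, -0.005, 0.001], [-0.005, -1.0, -0.0], [0.001, 0.0, -1.0]]
wrist_force: [-0.7, -0.2, -0.6]
gripper_width: 0.587
gripper_force: 30.0
```

```bash
python3 -m pendant '[{"x":0,"y":0,"z":0,"rx":0,"ry":0,"rz":0,"claw":0.8},{"x":0,"y":0,"z":0,"rx":0,"ry":0,"rz":0,"claw":0.8},{"x":0,"y":0,"z":0,"rx":0,"ry":0,"rz":0,"claw":0.8},{"x":0,"y":0,"z":0.1,"rx":0,"ry":0,"rz":0,"claw":0.8},{"x":0,"y":0,"z":0.3,"rx":0,"ry":0,"rz":0,"claw":0.8},{"x":0,"y":0,"z":0.5,"rx":0,"ry":0,"rz":0,"claw":0.8},{"x":-0.2,"y":-0.15,"z":0.65,"rx":0,"ry":0,"rz":0,"claw":0.8},{"x":-0.4,"y":-0.3,"z":0.65,"rx":0,"ry":0,"rz":0,"claw":0.8}]'
python3 -m pendant '[{"x":-0.2,"y":-0.15,"z":0,"rx":0,"ry":0,"rz":0,"claw":0.8},{"x":-0.31,"y":-0.262,"z":0,"rx":0,"ry":0,"rz":0,"claw":0.8},{"x":-0.31,"y":-0.262,"z":0,"rx":0,"ry":0,"rz":0,"claw":0.8},{"x":-0.31,"y":-0.262,"z":0,"rx":0,"ry":0,"rz":0,"claw":0.8},{"x":-0.31,"y":-0.262,"z":0,"rx":0,"ry":0,"rz":0,"claw":0.8},{"x":-0.31,"y":-0.262,"z":0,"rx":0,"ry":0,"rz":0,"claw":0.8},{"x":-0.31,"y":-0.262,"z":0,"rx":0,"ry":0,"rz":0,"claw":0.8},{"x":-0.31,"y":-0.262,"z":0,"rx":0,"ry":0,"rz":0,"claw":0.8}]'
python3 - <<'E'
from h import *
s=sense(); print(s['tcp_pos'])
for n in 'wrist','top':
    c=capture(n); print(n)
    hsv=cv2.cvtColor(c['color'],cv2.COLOR_RGB2HSV); m=(((hsv[...,0]<8)|(hsv[...,0]>172))&(hsv[...,1]>120)&(hsv[...,2]>40)).astype(np.uint8)
    k,_,st,ce=cv2.connectedComponentsWithStats(m)
    for i in range(1,k):
        if st[i,4]>(90 if n=='top' else 200): print(st[i].tolist(),'z64',np.round(ray(c,ce[i],.064)[0]*1000),'z75',np.round(ray(c,ce[i],.075)[0]*1000))
c=capture('top'); 
for l,z in [('tray_uneven',.01),('carton_c',.034),('tray_even',.01),('dish_c',.024)]: rects(c,l,z)
c=capture('side'); rects(c,'pot_c',.034);rects(c,'carton_c',.034);rects(c,'tray_uneven',.01)
E
```

```text
time_s: 46.05
tcp_pos: [0.5458, -0.2228, 0.1689]
ee_rot: [[1.0, -0.003, 0.006], [-0.003, -1.0, -0.002], [0.006, 0.002, -1.0]]
wrist_force: [0.9, -1.6, 0.3]
gripper_width: 0.801
gripper_force: 0.0
time_s: 47.05
tcp_pos: [0.4673, -0.2874, 0.1657]
ee_rot: [[1.0, -0.005, -0.0], [-0.005, -1.0, 0.0], [-0.0, -0.0, -1.0]]
wrist_force: [-0.2, -0.1, -0.5]
gripper_width: 0.802
gripper_force: 0.0
[ 0.46730416 -0.28743234  0.16570022]
wrist
[121, 0, 66, 25, 1189] z64 [ 619. -155.   64.] z75 [ 616. -160.   75.]
[317, 185, 31, 33, 793] z64 [ 461. -296.   64.] z75 [ 464. -295.   75.]
top
[246, 56, 8, 25, 94] z64 [850. 125.  64.] z75 [843. 124.  75.]
[565, 60, 16, 13, 158] z64 [ 794. -675.   64.] z75 [ 788. -667.   75.]
[359, 138, 20, 15, 204] z64 [ 625. -147.   64.] z75 [ 621. -145.   75.]
tray_uneven 0.69 px [202. 165.] mean [633. 228.] rect [637. 212. 225.  83.] long axis deg 87.6
tray_uneven 0.42 px [312. 242.] mean [432.  -3.] rect [445.  -4.  96.  76.] long axis deg 10.4
carton_c 0.97 px [234. 155.] mean [631. 181.] rect [632. 180. 132.  51.] long axis deg 87.3
tray_even 0.6 px [358. 157.] mean [ 627. -132.] rect [ 636. -142.   92.   68.] long axis deg -0.9
pot_c 0.94 px [224. 292.] mean [ 350. -228.] rect [ 349. -226.  102.   53.] long axis deg -80.4
pot_c 0.93 px [344. 223.] mean [560. -65.] rect [561. -63. 116.  39.] long axis deg 81.9
pot_c 0.8 px [396. 249.] mean [ 638. -149.] rect [ 639. -148.  114.   54.] long axis deg 72.3
pot_c 0.65 px [224. 255.] mean [ 338. -137.] rect [ 337. -138.   97.   52.] long axis deg -79.5
carton_c 0.88 px [366. 163.] mean [633. 157.] rect [634. 163. 168.  49.] long axis deg 87.6
tray_uneven 0.63 px [354. 165.] mean [632. 194.] rect [637. 206. 233.  81.] long axis deg 87.4
```

The carton is in the long bay at (0.634,0.181) and the pot is in the near bay. The bottle is at (0.463,-0.295): grasp it with the tips at 45 mm.

```bash
python3 -m pendant '[{"x":-0.017,"y":-0.03,"z":-0.1,"rx":0,"ry":0,"rz":0,"claw":0.8},{"x":-0.017,"y":-0.03,"z":-0.3,"rx":0,"ry":0,"rz":0,"claw":0.8},{"x":-0.017,"y":-0.03,"z":-0.45,"rx":0,"ry":0,"rz":0,"claw":0.8},{"x":-0.017,"y":-0.03,"z":-0.56,"rx":0,"ry":0,"rz":0,"claw":0.8},{"x":-0.017,"y":-0.03,"z":-0.61,"rx":0,"ry":0,"rz":0,"claw":0.7},{"x":-0.017,"y":-0.03,"z":-0.61,"rx":0,"ry":0,"rz":0,"claw":0.5},{"x":-0.017,"y":-0.03,"z":-0.61,"rx":0,"ry":0,"rz":0,"claw":0.2},{"x":-0.017,"y":-0.03,"z":-0.61,"rx":0,"ry":0,"rz":0,"claw":0.1}]'
python3 -m pendant '[{"x":0,"y":0,"z":0,"rx":0,"ry":0,"rz":0,"claw":0.1},{"x":0,"y":0,"z":0,"rx":0,"ry":0,"rz":0,"claw":0.1},{"x":0,"y":0,"z":0,"rx":0,"ry":0,"rz":0,"claw":0.1},{"x":0,"y":0,"z":0,"rx":0,"ry":0,"rz":0,"claw":0.1},{"x":0,"y":0,"z":0,"rx":0,"ry":0,"rz":0,"claw":0.1},{"x":0,"y":0,"z":0,"rx":0,"ry":0,"rz":0,"claw":0.1},{"x":0,"y":0,"z":0,"rx":0,"ry":0,"rz":0,"claw":0.1},{"x":0,"y":0,"z":0,"rx":0,"ry":0,"rz":0,"claw":0.1}]'
```

```text
time_s: 48.6
tcp_pos: [0.4638, -0.2954, 0.0145]
ee_rot: [[1.0, -0.005, 0.002], [-0.005, -1.0, -0.001], [0.002, 0.001, -1.0]]
wrist_force: [-0.4, 1.0, 0.6]
gripper_width: 0.448
gripper_force: 0.0
time_s: 49.6
tcp_pos: [0.4634, -0.2953, 0.0139]
ee_rot: [[1.0, -0.005, 0.001], [-0.005, -1.0, -0.0], [0.001, 0.0, -1.0]]
wrist_force: [-0.1, 0.9, 6.3]
gripper_width: 0.313
gripper_force: 29.7
```

Bottle gripped (27 mm). Carry it to the short bay at (0.640,0.292).

```bash
python3 -m pendant '[{"x":0,"y":0,"z":0.1,"rx":0,"ry":0,"rz":0,"claw":0.1},{"x":0,"y":0,"z":0.3,"rx":0,"ry":0,"rz":0,"claw":0.1},{"x":0,"y":0.05,"z":0.5,"rx":0,"ry":0,"rz":0,"claw":0.1},{"x":0.05,"y":0.2,"z":0.56,"rx":0,"ry":0,"rz":0,"claw":0.1},{"x":0.1,"y":0.4,"z":0.56,"rx":0,"ry":0,"rz":0,"claw":0.1},{"x":0.15,"y":0.6,"z":0.56,"rx":0,"ry":0,"rz":0,"claw":0.1},{"x":0.2,"y":0.8,"z":0.56,"rx":0,"ry":0,"rz":0,"claw":0.1},{"x":0.25,"y":1,"z":0.56,"rx":0,"ry":0,"rz":0,"claw":0.1}]'
python3 -m pendant '[{"x":0.05,"y":0.2,"z":0,"rx":0,"ry":0,"rz":0,"claw":0.1},{"x":0.1,"y":0.4,"z":0,"rx":0,"ry":0,"rz":0,"claw":0.1},{"x":0.2,"y":0.6,"z":0,"rx":0,"ry":0,"rz":0,"claw":0.1},{"x":0.3,"y":0.8,"z":0,"rx":0,"ry":0,"rz":0,"claw":0.1},{"x":0.4,"y":1,"z":0,"rx":0,"ry":0,"rz":0,"claw":0.1},{"x":0.457,"y":1,"z":0,"rx":0,"ry":0,"rz":0,"claw":0.1},{"x":0.457,"y":1,"z":0,"rx":0,"ry":0,"rz":0,"claw":0.1},{"x":0.457,"y":1,"z":0,"rx":0,"ry":0,"rz":0,"claw":0.1}]'
python3 -m pendant '[{"x":0,"y":0.15,"z":0,"rx":0,"ry":0,"rz":0,"claw":0.1},{"x":0,"y":0.3,"z":0,"rx":0,"ry":0,"rz":0,"claw":0.1},{"x":0,"y":0.349,"z":0,"rx":0,"ry":0,"rz":0,"claw":0.1},{"x":0,"y":0.349,"z":-0.1,"rx":0,"ry":0,"rz":0,"claw":0.1},{"x":0,"y":0.349,"z":-0.2,"rx":0,"ry":0,"rz":0,"claw":0.1},{"x":0,"y":0.349,"z":-0.3,"rx":0,"ry":0,"rz":0,"claw":0.1},{"x":0,"y":0.349,"z":-0.3,"rx":0,"ry":0,"rz":0,"claw":0.1},{"x":0,"y":0.349,"z":-0.3,"rx":0,"ry":0,"rz":0,"claw":0.1}]'
python3 - <<'E'
from h import *
s=sense(); print(s['tcp_pos'])
for n in 'side','wrist': c=capture(n); rects(c,'tray_uneven',.01); rects(c,'bottle_c',s['tcp_pos'][2]+.03)
c=capture('top'); rects(c,'tray_even',.01); rects(c,'dish_c',.024); rects(c,'pot_c',.064)
E
```

```text
time_s: 50.6
tcp_pos: [0.525, -0.0436, 0.1526]
ee_rot: [[1.0, -0.005, -0.001], [-0.005, -1.0, 0.0], [-0.001, 0.0, -1.0]]
wrist_force: [1.1, -0.9, -1.6]
gripper_width: 0.314
gripper_force: 29.7
time_s: 51.6
tcp_pos: [0.6388, 0.2041, 0.1526]
ee_rot: [[1.0, -0.006, -0.002], [-0.006, -1.0, -0.001], [-0.002, 0.001, -1.0]]
wrist_force: [-0.3, -1.0, -0.9]
gripper_width: 0.314
gripper_force: 29.7
time_s: 52.6
tcp_pos: [0.6403, 0.2918, 0.0798]
ee_rot: [[1.0, -0.005, 0.002], [-0.005, -1.0, 0.001], [0.002, -0.001, -1.0]]
wrist_force: [1.0, 0.1, 0.8]
gripper_width: 0.316
gripper_force: 29.7
[0.64034814 0.29177113 0.07977957]
tray_uneven 0.81 px [357. 164.] mean [634. 196.] rect [638. 204. 237.  82.] long axis deg 87.2
tray_uneven 0.61 px [404. 299.] mean [ 639. -235.] rect [ 639. -235.   66.   53.] long axis deg 79.1
bottle_c 0.58 px [362. 113.] mean [631. 256.] rect [638. 283. 177.  25.] long axis deg 81.3
tray_uneven 0.58 px [365. 178.] mean [654. 239.] rect [639. 214. 223.  83.] long axis deg 87.9
bottle_c 0.57 px [324. 249.] mean [642. 293.] rect [635. 294.  60.  30.] long axis deg -10.3
tray_even 0.6 px [383. 152.] mean [ 633. -196.] rect [ 637. -196.  178.   95.] long axis deg -89.4
dish_c 0.92 px [401. 143.] mean [ 634. -236.] rect [ 635. -236.   58.   52.] long axis deg -6.7
pot_c 0.9 px [412. 260.] mean [ 347. -220.] rect [ 347. -220.   61.   49.] long axis deg 85.5
pot_c 0.9 px [380. 266.] mean [ 339. -140.] rect [ 339. -140.   54.   48.] long axis deg -50.5
pot_c 0.86 px [333. 181.] mean [548. -61.] rect [546. -61.  60.  47.] long axis deg -4.7
pot_c 0.71 px [366. 141.] mean [ 628. -150.] rect [ 628. -151.   63.   50.] long axis deg -5.7
```

Lined up; lower the bottle, release, and lift clear.

```bash
python3 -m pendant '[{"x":0,"y":0,"z":-0.1,"rx":0,"ry":0,"rz":0,"claw":0.1},{"x":0,"y":0,"z":-0.18,"rx":0,"ry":0,"rz":0,"claw":0.1},{"x":0,"y":0,"z":-0.22,"rx":0,"ry":0,"rz":0,"claw":0.1},{"x":0,"y":0,"z":-0.24,"rx":0,"ry":0,"rz":0,"claw":0.1},{"x":0,"y":0,"z":-0.244,"rx":0,"ry":0,"rz":0,"claw":0.1},{"x":0,"y":0,"z":-0.245,"rx":0,"ry":0,"rz":0,"claw":0.1},{"x":0,"y":0,"z":-0.245,"rx":0,"ry":0,"rz":0,"claw":0.1},{"x":0,"y":0,"z":-0.245,"rx":0,"ry":0,"rz":0,"claw":0.1}]'
python3 -m pendant '[{"x":0,"y":0,"z":0,"rx":0,"ry":0,"rz":0,"claw":0.7},{"x":0,"y":0,"z":0,"rx":0,"ry":0,"rz":0,"claw":0.7},{"x":0,"y":0,"z":0,"rx":0,"ry":0,"rz":0,"claw":0.7},{"x":0,"y":0,"z":0,"rx":0,"ry":0,"rz":0,"claw":0.7},{"x":0,"y":0,"z":0.1,"rx":0,"ry":0,"rz":0,"claw":0.7},{"x":0,"y":0,"z":0.3,"rx":0,"ry":0,"rz":0,"claw":0.7},{"x":0,"y":0,"z":0.5,"rx":0,"ry":0,"rz":0,"claw":0.7},{"x":0,"y":0,"z":0.7,"rx":0,"ry":0,"rz":0,"claw":0.7}]'
python3 -m pendant '[{"x":-0.2,"y":0.15,"z":0.1,"rx":0,"ry":0,"rz":0,"claw":0.7},{"x":-0.4,"y":0.3,"z":0.1,"rx":0,"ry":0,"rz":0,"claw":0.7},{"x":-0.6,"y":0.4,"z":0.1,"rx":0,"ry":0,"rz":0,"claw":0.7},{"x":-0.8,"y":0.5,"z":0.1,"rx":0,"ry":0,"rz":0,"claw":0.7},{"x":-0.9,"y":0.6,"z":0.1,"rx":0,"ry":0,"rz":0,"claw":0.7},{"x":-1,"y":0.7,"z":0.1,"rx":0,"ry":0,"rz":0,"claw":0.7},{"x":-1,"y":0.7,"z":0.1,"rx":0,"ry":0,"rz":0,"claw":0.7},{"x":-1,"y":0.7,"z":0.1,"rx":0,"ry":0,"rz":0,"claw":0.7}]'
python3 - <<'E'
from h import *
t=capture('top'); s=capture('side')
for c in (t,s):
    for l,z in [('tray_uneven',.01),('carton_c',.034),('bottle_c',.079),('stain_c',.088),('timer_c',.022),('plate_c',.028),('pile',.01)]: rects(c,l,z)
a=cv2.resize(t['color'][120:290,160:480],(640,340)); b=cv2.resize(s['color'][110:350,250:490],(260,260))
b2=cv2.resize(s['color'][120:220,270:450],(468,260)); 
cv2.imwrite('pics/final.png',np.vstack([cv2.copyMakeBorder(a,0,0,0,88,0),np.hstack([b,b2])])[:,:,::-1])
E
```

```text
time_s: 54.1
tcp_pos: [0.6403, 0.2924, 0.0181]
ee_rot: [[1.0, -0.005, 0.002], [-0.005, -1.0, 0.001], [0.002, -0.001, -1.0]]
wrist_force: [0.4, -1.0, 2.9]
gripper_width: 0.313
gripper_force: 29.7
time_s: 55.1
tcp_pos: [0.6394, 0.292, 0.1936]
ee_rot: [[1.0, -0.005, -0.0], [-0.005, -1.0, -0.0], [-0.0, 0.0, -1.0]]
wrist_force: [1.1, 0.6, -0.7]
gripper_width: 0.703
gripper_force: 0.0
time_s: 56.1
tcp_pos: [0.3897, 0.4668, 0.217]
ee_rot: [[1.0, -0.005, -0.0], [-0.005, -1.0, -0.0], [-0.0, 0.0, -1.0]]
wrist_force: [-0.2, 0.4, -0.6]
gripper_width: 0.7
gripper_force: 0.0
tray_uneven 0.69 px [214. 168.] mean [630. 214.] rect [637. 212. 225.  84.] long axis deg 87.8
tray_uneven 0.42 px [231. 155.] mean [641. 187.] rect [641. 187. 139.  58.] long axis deg 85.5
bottle_c 0.76 px [185. 158.] mean [626. 279.] rect [627. 279.  61.  26.] long axis deg 41.3
stain_c 0.64 px [245. 226.] mean [453. 149.] rect [454. 148.  41.  40.] long axis deg -2.6
timer_c 0.83 px [306. 151.] mean [641.  -3.] rect [641.  -3.  57.  51.] long axis deg -81.8
timer_c 0.32 px [403. 144.] mean [ 635. -237.] rect [ 635. -237.   
[... 253 characters left out ...]
88.] rect [638. 206. 234.  86.] long axis deg 87.8
carton_c 0.96 px [364. 164.] mean [633. 158.] rect [632. 163. 168.  50.] long axis deg 85.9
carton_c 0.53 px [396. 250.] mean [ 637. -151.] rect [ 638. -150.  110.   52.] long axis deg 74.1
bottle_c 0.62 px [361. 128.] mean [629. 232.] rect [630. 237. 135.  25.] long axis deg 79.6
bottle_c 0.19 px [402. 297.] mean [ 617. -291.] rect [ 618. -290.   57.   48.] long axis deg 79.1
timer_c 0.86 px [383. 210.] mean [641. -15.] rect [642. -15.  75.  55.] long axis deg -82.7
plate_c 0.55 px [286. 212.] mean [448.  -8.] rect [448.  -6.  81.  68.] long axis deg 10.8
pile 0.57 px [287. 223.] mean [446. -31.] rect [447. -13.  95.  79.] long axis deg 7.9
```

View pics/final.png

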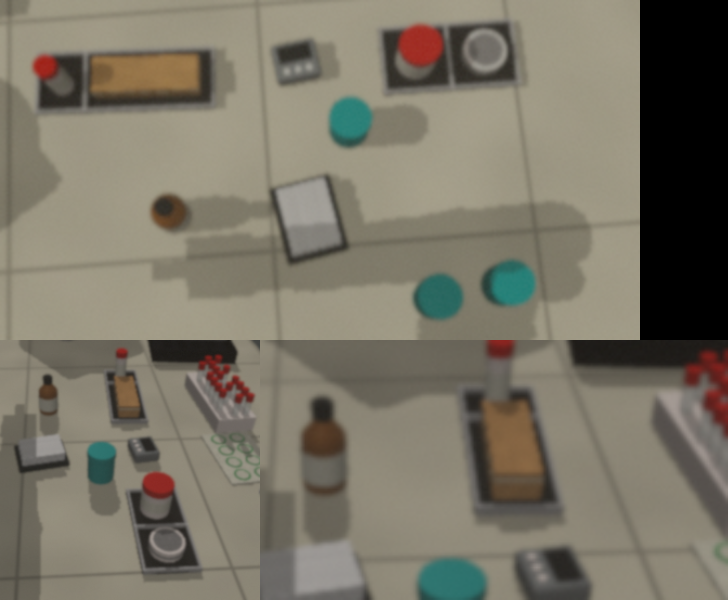

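The final view shows the bottle upright in the short bay (45,67), the carton in the long bay (145,75), and the pot (420,45) and dish (485,50) in tray_even. The plate is on the pile (310,215), and the stain bottle and timer have not moved. Handing in.

```bash
python3 -c "
from station import *
print(finish_job())"
```

```text
the job is handed in; nothing more can be done
None
```

I handed the job in with both kits made up, the spacer plate in line on the pile, and the stain bottle and timer where they were; the judge gave no verdict.

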